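# Reload the spice tray and cover it

### The job

The washed spice tins go back into the long white tray: stand every tin that is there, the round one from the pink sieve too, upright on the tray floor in one row, so that all of them fit at once. When they are all in, ease the thin flat cover plate out over the front edge of the little teak shelf until about three fingers' breadth of it hangs free to be pinched (not so far that it tips), and lift it from there and lay it flat over the tins, lengthwise and centred on the tray. Do not let the cover fall, and leave the egg cup and the salt pot where they stand.

Things in the scene. Friction and masses are not known exactly. Their poses are not given: they have to be found in the camera images.
- tray: White enamelled steel tray, fixed, 72 mm (its x) by 278 mm (its y, the long way), walls 20 mm high and 4 mm thick, floor 4 mm thick; inside it is 64 by 270 mm, one row of tins wide. Origin at the centre of its underside, z up. Tins standing in it reach 54 mm above its underside.
- tin28_mid (a point): Centre (half-way up) of an open-topped rectangular steel spice tin, the slimmest of five, 55 mm wide (its x) by 28 mm thick (its y) by 50 mm high, walls 3 mm, about 78 g. z up. Stands on the counter at any yaw; it may be absent (None).
- tin34_mid (a point): Centre (half-way up) of an open-topped rectangular steel spice tin, the second slimmest of five, 55 mm wide (its x) by 34 mm thick (its y) by 50 mm high, walls 3 mm, about 84 g. z up. Stands on the counter at any yaw; it may be absent (None).
- tin40_mid (a point): Centre (half-way up) of an open-topped rectangular steel spice tin, the middle one of five, 55 mm wide (its x) by 40 mm thick (its y) by 50 mm high, walls 3 mm, about 90 g. z up. Stands on the counter at any yaw; it may be absent (None).
- tin46_mid (a point): Centre (half-way up) of an open-topped rectangular steel spice tin, the second thickest of five, 55 mm wide (its x) by 46 mm thick (its y) by 50 mm high, walls 3 mm, about 96 g. z up. Stands on the counter at any yaw; it may be absent (None).
- tin52_mid (a point): Centre (half-way up) of an open-topped rectangular steel spice tin, the thickest of five, nearly square, 55 mm wide (its x) by 52 mm thick (its y) by 50 mm high, walls 3 mm, about 102 g. z up. Stands on the counter at any yaw; it may be absent (None).
- tinround_mid (a point): Centre (half-way up) of the open-topped round steel tin, 50 mm in diameter, 50 mm high, walls 3 mm, about 100 g. Always there, standing upright in the pink sieve at the start.
- sieve: Pink plastic sieve, fixed, a bowl with a flat floor 4 mm thick; outer radius 62 mm at the foot, 90 mm at 34 mm height, 102 mm at the rim, 60 mm above the counter; wall 3.5 mm. Flat handle along its -y reaching 216 mm from its centre. Origin at the centre of its underside.
- shelf: Little teak shelf standing on the counter, fixed: a board 300 mm deep (its x) by 260 mm wide (its y), 18 mm thick, top at 90 mm, open space below it; its two side panels start 50 mm behind its front edge. Origin at counter height below the board's centre; its front edge, which faces the robot, is at x = -150 mm.
- cover_mid (a point): Centre (half-way up) of the flat steel cover plate, 264 mm long (its x) by 66 mm wide (its y) by 3 mm thick, about 130 g, lying on the teak shelf with its long way roughly square to the shelf's front edge. It slides easily (friction about 0.3) when pressed lightly from above with a fingertip, which grips it better, and drawn along.
- cover_front (a point): Middle of the cover plate's end nearer the robot and the shelf's front edge, 132 mm from its centre along its -x, half-way up.
- cover: The same cover plate; origin at the centre of its underside, axes as for its centre.
- eggcup: White ceramic egg cup, 49 mm in diameter, 60 mm high, origin at the centre of its underside. Bystander among the tins.
- saltpot: White ceramic salt pot with wooden lid, 72 mm in diameter, 68 mm high, origin at the centre of its underside. Bystander.
There are look-alikes about, which are no part of the job. What is shaped like the part that bears tin46_mid but purple or yellow is not meant.

How it is judged:
On the way, in this order (a step that is already met when the one before it is completed fails the run):
1. every tin that is there stands upright in the tray (x of tin28_mid in the frame of tray between -0.025 and 0.025 m and y of tin28_mid in the frame of tray between -0.13 and 0.13 m and z of tin28_mid in the frame of tray between 0.022 and 0.035 m and angle between each of tin28_mid, tin34_mid, tin40_mid, tin46_mid, tin52_mid, tinround_mid's own z axis and vertical below 0.12 rad and x of tin34_mid in the frame of tray between -0.025 and 0.025 m and y of tin34_mid in the frame of tray between -0.13 and 0.13 m and z of tin34_mid in the frame of tray between 0.022 and 0.035 m and x of tin40_mid in the frame of tray between -0.025 and 0.025 m and y of tin40_mid in the frame of tray between -0.13 and 0.13 m and z of tin40_mid in the frame of tray between 0.022 and 0.035 m and x of tin46_mid in the frame of tray between -0.025 and 0.025 m and y of tin46_mid in the frame of tray between -0.13 and 0.13 m and z of tin46_mid in the frame of tray between 0.022 and 0.035 m and x of tin52_mid in the frame of tray between -0.025 and 0.025 m and y of tin52_mid in the frame of tray between -0.13 and 0.13 m and z of tin52_mid in the frame of tray between 0.022 and 0.035 m and x of tinround_mid in the frame of tray between -0.025 and 0.025 m and y of tinround_mid in the frame of tray between -0.13 and 0.13 m and z of tinround_mid in the frame of tray between 0.022 and 0.035 m), for 0.3 s.
2. the cover lies on the teak shelf with at least 40 mm of it hanging free over the front edge (x of cover_front in the frame of shelf below -0.19 m and z of cover_mid in the frame of shelf between 0.0885 and 0.0945 m and angle between cover_mid's own z axis and vertical below 0.05 rad), for 0.2 s.
At the end, for the whole second after the job is handed in: Every tin that is there stands upright (within 7 degrees) on the floor of the tray, and the cover lies flat (within 3 degrees) and at rest on the tins, its centre within 15 mm of the tray's centre line and 20 mm lengthwise, its long way along the tray within 8 degrees; nothing is held (all of step 1 and x of cover_mid in the frame of tray between -0.015 and 0.015 m and y of cover_mid in the frame of tray between -0.02 and 0.02 m and z of cover_mid in the frame of tray between 0.052 and 0.061 m and angle between cover_mid's own z axis and vertical below 0.06 rad and angle between the x axis of cover and the y axis of tray, either way round below 0.15 rad and linear speed of cover below 0.02 m/s); the robot touches nothing.
It fails at once if the white egg cup is shifted more than 30 mm (distance of eggcup from where it was at the start of the episode above 0.03 m).
It fails at once if the white salt pot is shifted more than 30 mm (distance of saltpot from where it was at the start of the episode above 0.03 m).
It fails at once if the cover falls down to the counter (height (world z) of cover_mid below 0.03 m).
Of tin28, tin34, tin40, tin46, tin52 only 3 to 5 are there at a start; the rules pass over those that are not, and their reading is None.
At some moment in a run one of tin28, tin34, tin40, tin46, tin52 may be knocked a few centimetres aside while the robot is not near it.
It also fails if it takes over 210 s, if anything falls off the work surface, if the arm or the gripper's body presses on something with over 40 N, if the wrist force passes 120 N, or if a joint passes its speed limit or range.

### The arm

A 6-joint arm with a two-finger parallel gripper is mounted at the origin on the work surface. World frame = base frame: x ahead of the robot, y to its left, z up, the work surface at z = 0. Lengths are in m, angles in rad, forces in N, time in s.
With the tool pointing down it reaches from about 0.35 to 0.775 m from the base axis. Payload 7.3 kg.
Tool frame: the origin (TCP) lies at the very end of the fingers, on their centre line; the grasp point (between the pads) lies 19 mm behind it (robot.tcp_to_grasp is the distance from the TCP to the grasp point, in m); z points along the fingers, y is the direction in which the jaws open and shut (so a half turn about z gives the same grasp; the last joint's range is limited). The gripper opens to 92 mm and grips with 3 to 60 N. Pads are 19 mm wide; open, the fingers measure 130 mm over their backs; the gripper's body (75 mm by 190 mm) begins 47 mm behind the grasp point.
Start: joints at [1.196, 0.342, 1.524, -0, 1.275, -0.146], TCP at [0.119, 0.511, 0.227] pointing down, gripper open.
Joint ranges: [-2.53, 2.53], [-0.77, 2.02], [0.04, 2.7], [-1, 4.14], [0.28, 2.66], [-3.11, 3.11]. Speed limits (rad/s): [2.57, 2.57, 3.14, 3.14, 3.14, 3.14].

### API

Orientations are given as [roll, pitch, yaw] about the fixed x, y, z axes, in that order (R = Rz(yaw) Ry(pitch) Rx(roll)).
In Python, from cell import robot gives the robot as it stands.
- The arm moves only by the tool arm_command, never from a script. Its argument "motion" is a list that holds one entry, the list of rows, each a list of 7 numbers: the turn, a rotation vector about the tool's x, y, z in units of 90 degrees (1.0 is 90 degrees), then the shift along the tool's x, y, z in units of 30 cm (1.0 is 30 cm), then the opening, from -1 (shut) to 1 (fully open). In form: [[[wx, wy, wz, tx, ty, tz, grip], ...]]. A call has 1 to 8 rows; each row is the pose to reach, as a shift and turn from the pose commanded when the call began, along the tool's axes at that moment; what a row does not reach only later rows make up. A row lasts 1/10 s, in which the tool goes at most 50 mm and 8.59 degrees, less where a joint would pass 70% of its speed; a pose out of reach is approached as far as the arm can. A call with a number of a shift or a turn outside -1 to 1 is refused whole. A call with a gripper value outside its range is refused whole. The fingers move at their own pace and stop on an object; "grip_force" is the grip in N (left out, the last holds). Time passes only in rows, so rows that repeat a pose let the fingers close. It gives the time, the measured TCP pose, the force and the opening at its end, in the units of the state.
- robot.observe(): the state, without advancing time (a new reading comes with each control period).
- robot.read_camera(name): name is "scene" or "side" or "wrist"; returns a dict with "image" (400x640x3 uint8, red, green, blue), "z_map" (400x640 float32, m along the optical axis (not along the pixel's ray), 0 where there is no reading), "fov_y" (degrees; the focal length in pixels is half the picture's height over the tangent of half this angle, whatever the lens; pixels are square), "cx", "cy" (the principal point, pixels), "cam_to_world" (4x4, takes a point from camera to world coordinates). Camera axes: x right, y down, z forward; pixel columns grow to the right and rows downward; lengths in m; the calibration is good to about 2 mm. A picture is of the moment at which its call begins.
- robot.hand_in(): hands the job in, once; it reports no verdict.
The state is a dict: "time": time; "qpos": joint angles; "qvel": joint speeds; "joint_efforts": joint torques, N m; "tool_pos": TCP position; "tool_rot": TCP orientation; "contact_force": force on the tool from outside, world axes, zero at the start; "torque": the same for the moment, N m; "opening": finger opening in m.
Only numpy, scipy, OpenCV 4.12 (cv2) and the standard library are available. Lean on these libraries where they do the work, as an engineer would, in place of code of your own. Each camera call takes 0.05 s, during which the arm holds its last target.

## Working session

There is one attempt and no reset: what is moved stays moved. The work goes in short steps, Python scripts to look and compute and a tool call to move; the robot and the scene stay as the last step left them, time stands still between calls to the robot, and variables do not carry over. Pictures are saved under pics/ and viewed, and the job is handed in when it is done.

Besides the shell and the picture viewer there is one more tool, called after "Request:" by a JSON object that holds its "fn" and its "kwargs", one argument or row to a line. arm_command: Moves the arm, as the interface text tells. Its arguments: {"type":"object","properties":{"motion":{"type":"array"},"grip_force":{"type":"number"}},"required":["motion"]}

```bash
ls; mkdir -p pics; cat > h.py <<'E'
import numpy as np, cv2
from cell import robot
def cam(n):
    c=robot.read_camera(n); c['f']=200/np.tan(np.radians(c['fov_y'])/2); c['M']=np.array(c['cam_to_world']); return c
def save(c,name):
    cv2.imwrite('pics/'+name,cv2.cvtColor(c['image'],cv2.COLOR_RGB2BGR))
def ray(c,u,v):
    d=np.array([(u-c['cx'])/c['f'],(v-c['cy'])/c['f'],1.]); return c['M'][:3,:3]@d, c['M'][:3,3]
def plane(c,u,v,z):
    d,o=ray(c,u,v); return o+d*(z-o[2])/d[2]
def cloud(c):
    v,u=np.mgrid[0:400,0:640]; z=c['z_map']
    p=np.stack([(u-c['cx'])/c['f']*z,(v-c['cy'])/c['f']*z,z],-1)
    w=p@c['M'][:3,:3].T+c['M'][:3,3]; w[z==0]=np.nan; return w
def proj(c,p):
    q=c['M'][:3,:3].T@(np.array(p)-c['M'][:3,3]); return q[0]/q[2]*c['f']+c['cx'],q[1]/q[2]*c['f']+c['cy']
E
python3 - <<'E'
from h import *
for n in ['scene','side','wrist']:
    c=cam(n); save(c,n+'0.png'); print(n,c['fov_y'],c['M'].round(3).tolist())
print(robot.observe())
E
```

```text
pics
scene 42.59486561506859 [[0.448, 0.74, -0.501, 1.255], [0.894, -0.361, 0.265, -0.391], [0.015, -0.567, -0.824, 1.244], [0.0, 0.0, 0.0, 1.0]]
side 49.37957018875316 [[0.919, -0.274, 0.284, 0.247], [-0.394, -0.67, 0.629, -0.705], [0.018, -0.69, -0.724, 0.847], [0.0, 0.0, 0.0, 1.0]]
wrist 62.68659188890436 [[0.228, 0.935, 0.272, 0.045], [0.974, -0.218, -0.064, 0.529], [-0.001, 0.279, -0.96, 0.385], [0.0, 0.0, 0.0, 1.0]]
{'time': 0.15, 'qpos': array([ 1.19598241e+00,  3.42567411e-01,  1.52478733e+00, -2.47034630e-05,
        1.27538889e+00, -1.46012441e-01]), 'qvel': array([ 0.00071637, -0.00133296, -0.00271439, -0.00049995, -0.00081566,
       -0.00025846]), 'joint_efforts': array([ 1.76822447e-03, -4.31466722e+01, -2.44352317e+01,  7.17007136e-02,
        5.36334899e-02, -1.04514686e-04]), 'tool_pos': array([0.1189571 , 0.51103905, 0.22620574]), 'tool_rot': array([-3.14045049e+00, -1.44085583e-04,  2.91279830e+00]), 'contact_force': array([0.02473794, 0.49389357, 0.28132914]), 'torque': array([ 0.0324413 ,  0.00279924, -0.01555929]), 'opening': 0.0918829520350049}
```

View pics/scene0.png

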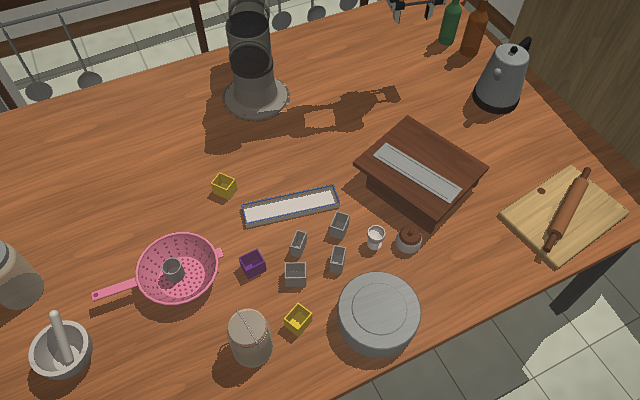

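View pics/side0.png

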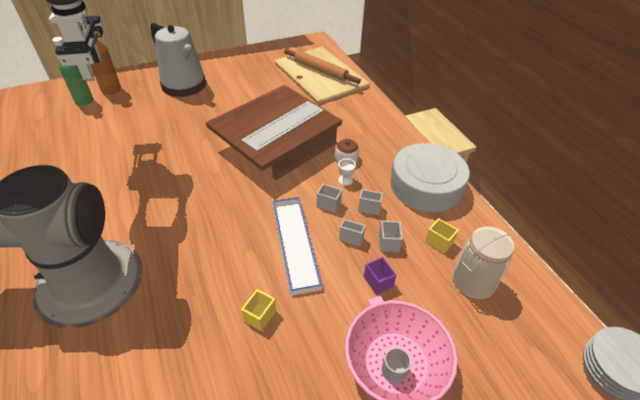

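View pics/wrist0.png

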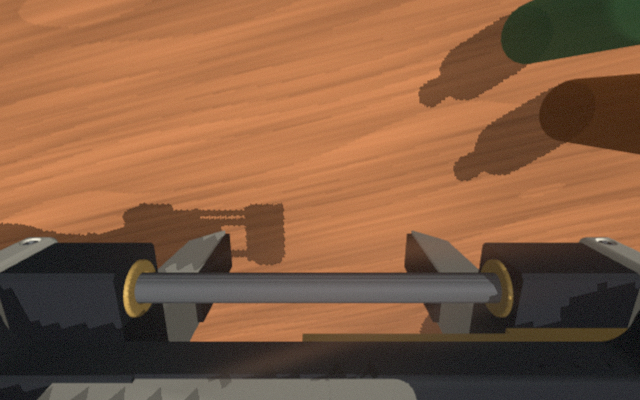

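Both views show four grey rectangular tins, at scene pixels (299,243), (340,226), (338,260) and (296,274). The round tin is in the sieve at (173,269). The purple box and the two yellow ones are the look-alikes, so I leave them out. Next I measure everything with the depth maps.

```bash
cat >> h.py <<'E'
def pts(cs,z0,z1,sat=None):
    out=[];cols=[]
    for c in cs:
        w=cloud(c); hsv=cv2.cvtColor(c['image'],cv2.COLOR_RGB2HSV)
        m=(w[...,2]>z0)&(w[...,2]<z1)
        if sat is not None: m&=hsv[...,1]<sat
        out.append(w[m])
    return out
def rect(xy):
    (cx,cy),(a,b),t=cv2.minAreaRect((xy*1000).astype(np.float32))
    if a<b: a,b,t=b,a,t+90
    return cx/1000,cy/1000,a,b,(t+90)%180-90   # long-axis angle
def clusters(xy,eps=0.012,n=40):
    g=np.round((xy+2)/0.003).astype(int); im=np.zeros((1400,1400),np.uint8); im[g[:,0],g[:,1]]=255
    im=cv2.dilate(im,np.ones((3,3),np.uint8)); k,l=cv2.connectedComponents(im)
    lab=l[g[:,0],g[:,1]]; return [xy[lab==i] for i in range(1,k) if (lab==i).sum()>=n]
E
python3 - <<'E'
from h import *
s,d=cam('scene'),cam('side')
for nm,c in (('scene',s),('side',d)):
    P=pts([c],0.040,0.058,60)[0]
    P=P[(P[:,0]>0.2)&(P[:,0]<0.95)&(abs(P[:,1])<0.6)]
    for k in clusters(P[:,:2],n=15):
        r=rect(k); print(nm,len(k),np.round(r,3))
    P=pts([c],0.012,0.028,60)[0]
    P=P[(P[:,0]>0.2)&(P[:,0]<0.9)&(abs(P[:,1])<0.6)]
    for k in clusters(P[:,:2],n=30):
        r=rect(k); print(nm,'low',len(k),np.round(r,3))
    P=pts([c],0.087,0.099,60)[0]
    P=P[(P[:,0]>0.2)&(P[:,0]<0.9)&(abs(P[:,1])<0.7)]
    for k in clusters(P[:,:2],n=60):
        r=rect(k); print(nm,'cover',len(k),np.round(r,3))
    P=pts([c],0.080,0.096)[0]
    P=P[(P[:,0]>0.2)&(P[:,0]<0.95)&(P[:,1]>0)]
    for k in clusters(P[:,:2],n=500):
        r=rect(k); print(nm,'shelf',len(k),np.round(r,3))
    # pink
    w=cloud(c); h=cv2.cvtColor(c['image'],cv2.COLOR_RGB2HSV); m=(h[...,0]>160)&(h[...,1]>60)&(w[...,2]>0.055)&(w[...,2]<0.064)&(w[...,0]>.2)
    q=w[m][:,:2]
    print('sieve',len(q),cv2.minEnclosingCircle((q*1000).astype(np.float32)))
E
```

```text
scene 144 [ 0.533 -0.451 50.217 48.174 20.631]
scene 126 [ 5.9800e-01  8.0000e-03  5.8083e+01  4.1426e+01 -4.7464e+01]
scene 107 [  0.603  -0.121  58.119  29.102 -44.059]
scene 147 [ 0.681 -0.166 52.276 51.763 65.198]
scene 111 [ 6.9200e-01 -4.6000e-02  5.9415e+01  3.3906e+01 -3.7801e+01]
scene 175 [  0.681   0.075  47.322  43.505 -19.505]
scene 62 [ 0.733  0.151 66.092 47.819 54.957]
scene 26 [  0.85   -0.329  65.161  11.671 -75.524]
scene 94 [  0.899  -0.124 107.694  16.251  12.267]
scene low 158 [ 4.36000e-01 -7.20000e-02  2.81575e+02  5.73720e+01  6.77090e+01]
scene low 184 [ 5.0200e-01 -8.9000e-02  2.7436e+02  1.1966e+01  7.7863e+01]
scene low 57 [  0.515  -0.452  39.265  17.458 -78.122]
scene low 58 [  0.549  -0.447  47.441  20.871 -79.097]
scene low 91 [ 6.0000e-01  8.0000e-03  5.7038e+01  3.8509e+01 -4.6784e+01]
scene low 80 [  0.603  -0.12   61.865  27.511 -44.504]
scene low 62 [  0.662  -0.163  54.152  23.572 -87.077]
scene low 37 [ 6.7300e-01 -4.0000e-02  3.6486e+01  1.9947e+01 -8.9754e+01]
scene low 56 [ 0.703 -0.176 52.494  5.655 67.314]
scene low 36 [ 7.1400e-01 -5.8000
[... 1171 characters left out ...]
00e-03  5.2819e+01  4.4050e+01 -4.6348e+01]
side low 117 [  0.599  -0.122  52.485  30.906 -42.64 ]
side low 90 [  0.663  -0.182  56.528  30.044 -60.686]
side low 79 [  0.679  -0.061  51.878   6.365 -37.935]
side low 74 [  0.697  -0.154  45.547  23.386 -64.622]
side low 33 [ 6.9600e-01 -3.5000e-02  4.8242e+01  6.8920e+00 -3.4742e+01]
side low 281 [ 8.20000e-01 -8.10000e-02  1.75909e+02  5.55150e+01 -4.78060e+01]
side cover 122 [  0.354   0.683 109.366  31.13   -1.37 ]
side cover 1349 [5.70000e-01 2.70000e-01 2.73026e+02 7.47000e+01 2.32410e+01]
side shelf 5867 [5.47000e-01 2.94000e-01 3.03394e+02 2.66653e+02 2.09680e+01]
sieve 1349 ((546.2669677734375, -429.9313049316406), 112.18799591064453)
```

```bash
python3 - <<'E'
import cv2
a=cv2.imread('pics/scene0.png')[200:300,140:440]; b=cv2.imread('pics/side0.png')[150:400,270:500]
cv2.imwrite('pics/cropA.png',cv2.resize(a,None,fx=2.6,fy=2.6,interpolation=3)); cv2.imwrite('pics/cropB.png',cv2.resize(b,None,fx=2.3,fy=2.3,interpolation=3))
E
```

```text
(no output)
```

View pics/cropA.png

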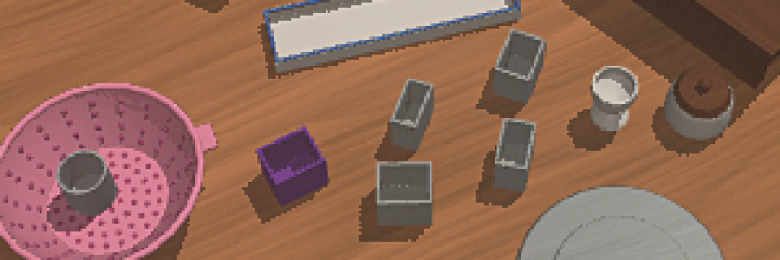

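View pics/cropB.png

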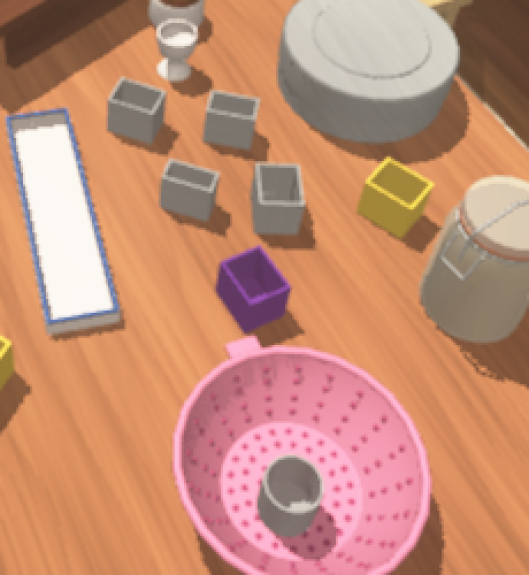

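Every candidate is clear in the crops: four grey rectangular tins and a round one. By measured thickness, they are about 42 mm (0.597, 0.007), 29 mm (0.601, -0.121), 50 mm (0.680, -0.167) and 36 mm (0.690, -0.047). The purple and yellow boxes are different colours and stay put. Next I refine the tray, shelf, cover, round tin and drum.

```bash
cat >> h.py <<'E'
from scipy.spatial.transform import Rotation as Ro
def go(p,jaw=None,st=None):
    """print row numbers for TCP at p (world), jaw axis (tool y) at world angle jaw deg mod 180, pointing down"""
    st=st or robot.observe(); R=Ro.from_euler('xyz',st['tool_rot']); t=np.array(p)-st['tool_pos']
    best=None
    if jaw is None:
        y=R.as_matrix()[:,1]; jaw=np.degrees(np.arctan2(y[1],y[0]))
    for a in (jaw,jaw+180):
        T=Ro.from_euler('xyz',[np.pi,0,np.radians(a+90)]); w=(R.inv()*T).as_rotvec()/(np.pi/2)
        if best is None or np.linalg.norm(w)<np.linalg.norm(best): best=w
        print('   w',w.round(3))
    s=R.inv().apply(t)/0.3
    print('turn',best.round(4),'shift',s.round(4),'dist mm',round(np.linalg.norm(t)*1000,1),'rows',np.ceil(max(np.linalg.norm(t)/.05,np.linalg.norm(best)*90/8.59)))
    print('now',st['tool_pos'].round(4),'rot',np.degrees(st['tool_rot']).round(2),'q',st['qpos'].round(2),'F',st['contact_force'].round(2),'open',round(st['opening'],4),'t',round(st['time'],2))
E
python3 - <<'E'
from h import *
for nm in ('scene','side'):
    c=cam(nm); h=cv2.cvtColor(c['image'],cv2.COLOR_RGB2HSV)
    m=((h[...,0]>100)&(h[...,0]<130)&(h[...,1]>60)).astype(np.uint8)
    if nm=='scene': box=(235,180,345,232)
    else: box=(268,192,328,298)
    M=np.zeros_like(m); M[box[1]:box[3],box[0]:box[2]]=1; m&=M
    v,u=np.nonzero(m); P=np.array([plane(c,a,b,.02)[:2] for a,b in zip(u,v)])
    print(nm,'tray rim',len(P),np.round(rect(P),4))
    # white floor
    w=cloud(c); mm=(h[...,1]<40)&(h[...,2]>190)&(M>0); v,u=np.nonzero(mm); P=np.array([plane(c,a,b,.004)[:2] for a,b in zip(u,v)]); print('floor',np.round(rect(P),4))
    P=w[(w[...,2]>.02)&(w[...,0]>.7)&(w[...,0]<.98)&(w[...,1]>-.22)&(w[...,1]<.03)]; print('drum',P.min(0),P.max(0))
    P=w[(w[...,2]>.012)&(w[...,0]>.75)&(w[...,0]<.98)&(w[...,1]>-.42)&(w[...,1]<-.25)]; print('jar',P.min(0),P.max(0))
    mm=(h[...,0]>160)&(h[...,1]>60)&(w[...,2]>0.057)&(w[...,2]<0.063)&(w[...,0]>.2); 
    q=w[mm][:,:2]; q=q[(q[:,1]>-.6)];A=np.c_[2*q,np.ones(len(q))]
    for i in range(6):
        s=np.linalg.lstsq(A,(q**2).sum(1),rcond=None)[0]; r=np.sqrt(s[2]+s[0]**2+s[1]**2); e=abs(np.hypot(*(q-s[:2]).T)-r); k=e<max(.003,np.percentile(e,80)); q=q[k];A=A[k]
    print('sieve',s[:2],r,len(q))
    # round tin
    mm=(h[...,1]<60)&(w[...,2]>.049)&(w[...,2]<.060)&(np.hypot(w[...,0]-.531,w[...,1]+.451)<.045); print('round',rect(w[mm][:,:2]),cv2.minEnclosingCircle((w[mm][:,:2]*1000).astype(np.float32)))
    mm=(h[...,1]<50)&(w[...,2]>.089)&(w[...,2]<.099)&(np.hypot(w[...,0]-.57,w[...,1]-.27)<.16); print('cover',np.round(rect(w[mm][:,:2]),4), np.median(w[mm][:,2]))
    mm=(w[...,2]>.086)&(w[...,2]<.097)&(np.hypot(w[...,0]-.55,w[...,1]-.295)<.25); print('shelf',np.round(rect(w[mm][:,:2]),4))
    for n,(x,y) in {'A':(.597,.007),'B':(.601,-.121),'C':(.68,-.167),'D':(.69,-.047)}.items():
        mm=(h[...,1]<60)&(w[...,2]>.046)&(w[...,2]<.055)&(np.hypot(w[...,0]-x,w[...,1]-y)<.05); print(n,np.round(rect(w[mm][:,:2]),4))
E
```

```text
scene tray rim 219 [ 4.670000e-01 -8.250000e-02  2.765792e+02  6.967640e+01  7.898030e+01]
floor [ 4.624000e-01 -8.480000e-02  2.608859e+02  4.727920e+01  7.901130e+01]
drum [ 0.70007533 -0.21965928  0.02001773] [0.97987591 0.02991742 0.0837979 ]
jar [ 0.76219272 -0.3891409   0.01219936] [ 0.858543   -0.28997274  0.15808269]
sieve [ 0.54570669 -0.43858129] 0.10207166896348677 269
round (0.533055908203125, -0.44908587646484377, 51.0384521484375, 47.96521759033203, -17.60645294189453) ((531.9296264648438, -449.8751220703125), 26.36260223388672)
cover [  0.5715   0.2675 263.5897  72.7186  23.7433] 0.09291754324338397
shelf [5.515000e-01 2.954000e-01 3.017032e+02 2.655690e+02 2.057720e+01]
A [ 5.98900e-01  7.60000e-03  5.73789e+01  3.99235e+01 -4.62477e+01]
B [  0.6025  -0.12    55.0779  28.7936 -44.5051]
C [ 0.6822 -0.1662 52.3086 48.6742 64.5863]
D [ 6.91800e-01 -4.62000e-02  5.88600e+01  3.41233e+01 -3.78236e+01]
side tray rim 288 [ 4.655000e-01 -8.410000e-02  2.755402e+02  6.963290e+01  7.912810e+01]
floor [ 4.683000e-01 -8.110000e-02  2.556902e+02  6.305740e+01  7.903270e+01]
drum [ 0.70000633 -0.21982684  0.02001329] [0.97830981 0.02990567 0.08064987]
jar [ 0.75015458 -0.39022351  0.01209113] [ 0.8505613  -0.29202293  0.15576458]
sieve [ 0.54164505 -0.4374871 ] 0.10088920865825236 729
round (0.5300772705078125, -0.45052191162109373, 49.33869934082031, 48.868648529052734, 59.189937591552734) ((529.2551879882812, -450.1484680175781), 25.67109489440918)
cover [  0.5688   0.2681 267.2262  72.0203  23.5409] 0.09190082451920856
shelf [5.464000e-01 2.945000e-01 3.013439e+02 2.655490e+02 2.073820e+01]
A [ 5.94900e-01  6.60000e-03  5.54726e+01  4.54757e+01 -4.55118e+01]
B [  0.5987  -0.1216  53.5911  30.8808 -42.7683]
C [ 0.6787 -0.1677 56.496  45.9033 65.5988]
D [ 6.88800e-01 -4.74000e-02  5.31257e+01  3.83115e+01 -3.78777e+01]
```

```bash
python3 - <<'E'
from h import *
go([.33,.28,.20],105)
E
```

```text
w [-0.    -0.    -0.312]
   w [-0.     0.     1.688]
turn [-1.000e-04 -1.000e-04 -3.123e-01] shift [-0.8598 -0.5913  0.0887] dist mm 314.2 rows 7.0
now [0.119  0.5113 0.2266] rot [-179.99   -0.    166.89] q [ 1.2   0.34  1.52  0.    1.28 -0.15] F [-0.74  0.65 -0.01] open 0.0922 t 0.35
```

Request:
{"fn": "arm_command", "kwargs": {
  "motion": [
    [[0,0,-0.312,-0.86,-0.59,0.09,0.6],[0,0,-0.312,-0.86,-0.59,0.09,0.6],[0,0,-0.312,-0.86,-0.59,0.09,0.6],[0,0,-0.312,-0.86,-0.59,0.09,0.6],[0,0,-0.312,-0.86,-0.59,0.09,0.6],[0,0,-0.312,-0.86,-0.59,0.09,0.6],[0,0,-0.312,-0.86,-0.59,0.09,0.6],[0,0,-0.312,-0.86,-0.59,0.09,0.6]]
  ],
  "grip_force": 15
}}

```text
time: 1.15
tool_pos: [0.3323, 0.278, 0.1995]
tool_rot: [-3.141, 0.0, -2.885]
contact_force: [-1.7, 0.5, 0.1]
opening: 0.0735
```

```bash
python3 - <<'E'
from h import *
go([.52,.06,.17],134)
go([.597,.007,.15],134)
E
```

```text
w [-0.001  0.    -0.326]
   w [0.000e+00 1.000e-03 1.674e+00]
turn [-0.0005  0.     -0.3255] shift [-0.4207 -0.8615  0.0992] dist mm 289.2 rows 6.0
now [0.3323 0.278  0.1995] rot [-1.7995e+02  2.0000e-02 -1.6530e+02] q [ 0.52  0.2   1.8  -0.    1.14 -1.31] F [-1.69  0.54  0.12] open 0.0735 t 1.15
   w [-0.001  0.    -0.326]
   w [0.000e+00 1.000e-03 1.674e+00]
turn [-0.0005  0.     -0.3255] shift [-0.6241 -1.0974  0.1661] dist mm 382.0 rows 8.0
now [0.3323 0.278  0.1995] rot [-1.7995e+02  2.0000e-02 -1.6530e+02] q [ 0.52  0.2   1.8  -0.    1.14 -1.31] F [-1.69  0.54  0.12] open 0.0735 t 1.15
```

Request:
{"fn": "arm_command", "kwargs": {
  "motion": [
    [[0,0,-0.325,-0.42,-0.86,0.1,0.6],[0,0,-0.325,-0.42,-0.86,0.1,0.6],[0,0,-0.325,-0.42,-0.86,0.1,0.6],[0,0,-0.325,-0.42,-0.86,0.1,0.6],[0,0,-0.325,-0.42,-0.86,0.1,0.6],[0,0,-0.325,-0.42,-0.86,0.1,0.6],[0,0,-0.325,-0.42,-0.86,0.1,0.6],[0,0,-0.325,-0.42,-0.86,0.1,0.6]]
  ]
}}

```text
time: 1.95
tool_pos: [0.519, 0.0631, 0.1691]
tool_rot: [3.141, -0.0, -2.372]
contact_force: [1.3, 0.4, -0.7]
opening: 0.0735
```

```bash
python3 - <<'E'
from h import *
go([.597,.007,.08],134)
c=cam('wrist'); save(c,'w1.png')
E
```

```text
w [ 0.001 -0.     0.001]
   w [ 0.000e+00  1.000e-03 -1.999e+00]
turn [ 0.0006 -0.0003  0.0009] shift [-0.0567 -0.3156  0.2968] dist mm 131.1 rows 3.0
now [0.519  0.0631 0.1691] rot [ 1.7995e+02 -2.0000e-02 -1.3592e+02] q [-0.03  0.39  1.62  0.    1.13 -2.37] F [ 1.32  0.38 -0.66] open 0.0735 t 1.95
```

View pics/w1.png

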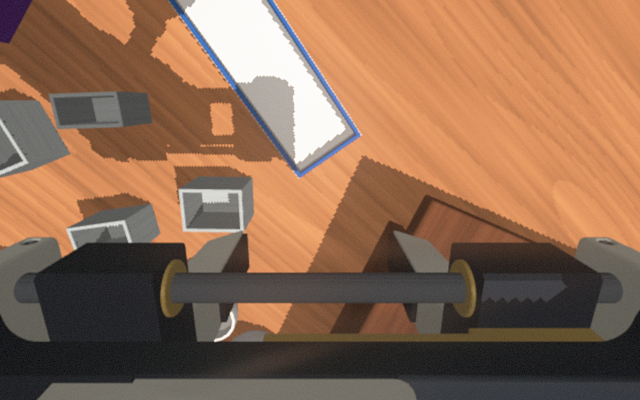

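The wrist view shows tin A's rim at about (212,210), the 28 mm tin at (85,108) and the tray's near end at (300,170). I can refine both positions from this.

```bash
cat >> h.py <<'E'
def rim(c,x,y,r=.045,z0=.046,z1=.055,sat=70):
    w=cloud(c); h=cv2.cvtColor(c['image'],cv2.COLOR_RGB2HSV)
    m=(h[...,1]<sat)&(w[...,2]>z0)&(w[...,2]<z1)&(np.hypot(w[...,0]-x,w[...,1]-y)<r)
    P=w[m][:,:2]
    if len(P)<20: return None
    R=rect(P); return np.round(R,4),len(P)
E
python3 - <<'E'
from h import *
c=cam('wrist')
for n,p in {'A':(.597,.007),'B':(.601,-.121),'C':(.68,-.167),'D':(.69,-.047)}.items(): print(n,rim(c,*p))
h=cv2.cvtColor(c['image'],cv2.COLOR_RGB2HSV)
m=((h[...,0]>100)&(h[...,0]<130)&(h[...,1]>60)).astype(np.uint8); m[230:]=0; m[:,:150]=0
v,u=np.nonzero(m); P=np.array([plane(c,a,b,.02)[:2] for a,b in zip(u,v)]); print(np.round(rect(P),4)); 
R=rect(P); t=np.radians(R[4]); uu=np.array([np.cos(t),np.sin(t)]); print('far end -> centre', np.array(R[:2])+uu*(R[2]/2-139)/1000)
E
```

```text
A (array([ 5.98000e-01,  7.90000e-03,  5.57065e+01,  4.06554e+01,
       -4.71979e+01]), 927)
B (array([  0.6015,  -0.1198,  56.5763,  27.6805, -44.053 ]), 940)
C (array([ 0.671 , -0.146 , 51.4614, 25.2698, 30.2847]), 494)
D (array([ 6.87600e-01, -5.08000e-02,  5.63388e+01,  2.43386e+01,
       -3.91962e+01]), 551)
[ 4.762000e-01 -3.600000e-02  1.840909e+02  7.060670e+01  7.894630e+01]
far end -> centre [ 0.46716971 -0.08207204]
```

```bash
python3 - <<'E'
from h import *
go([.598,.0075,.09],133)
go([.598,.0075,.022],133)
E
```

```text
w [ 0.001 -0.     0.014]
   w [ 0.000e+00  1.000e-03 -1.986e+00]
turn [ 0.0008 -0.0002  0.0139] shift [-0.0582 -0.3247  0.265 ] dist mm 126.9 rows 3.0
now [0.5176 0.065  0.1696] rot [ 1.7992e+02 -2.0000e-02 -1.3575e+02] q [-0.02  0.39  1.62  0.    1.13 -2.37] F [-0.69 -0.5  -0.07] open 0.0733 t 2.05
   w [ 0.001 -0.     0.014]
   w [ 0.000e+00  1.000e-03 -1.986e+00]
turn [ 0.0008 -0.0002  0.0139] shift [-0.0583 -0.325   0.4917] dist mm 177.7 rows 4.0
now [0.5176 0.065  0.1696] rot [ 1.7992e+02 -2.0000e-02 -1.3575e+02] q [-0.02  0.39  1.62  0.    1.13 -2.37] F [-0.69 -0.5  -0.07] open 0.0733 t 2.05
```

Request:
{"fn": "arm_command", "kwargs": {
  "motion": [
    [[0,0,0.014,-0.058,-0.325,0.265,0.6],[0,0,0.014,-0.058,-0.325,0.265,0.6],[0,0,0.014,-0.058,-0.325,0.265,0.6],[0,0,0.014,-0.058,-0.325,0.265,0.6],[0,0,0.014,-0.058,-0.325,0.265,0.6]]
  ]
}}

```text
time: 2.55
tool_pos: [0.598, 0.0079, 0.0905]
tool_rot: [3.14, -0.0, -2.39]
contact_force: [-0.4, -0.2, -0.3]
opening: 0.0737
```

```bash
cat >> h.py <<'E'
def avg(n=4):
    S=[]
    for i in range(n):
        S.append(robot.observe()); robot.read_camera('wrist')
    s=dict(S[-1]); s['tool_pos']=np.mean([a['tool_pos'] for a in S],0); print('std mm',(np.std([a['tool_pos'] for a in S],0)*1000).round(2))
    r=np.array([a['tool_rot'] for a in S]); s['tool_rot']=np.array([np.arctan2(np.sin(r[:,i]).mean(),np.cos(r[:,i]).mean()) for i in range(3)])
    s['contact_force']=np.mean([a['contact_force'] for a in S],0); return s
E
python3 - <<'E'
from h import *
s=avg(6)
go([.598,.0075,.022],133,s)
print([round(x,4) for x in robot.observe()['tool_pos']])
E
```

```text
std mm [0.31 0.32 0.49]
   w [-0.     0.001  0.001]
   w [-1.000e-03 -0.000e+00 -1.999e+00]
turn [-0.0003  0.0006  0.0006] shift [0.0017 0.0011 0.2315] dist mm 69.5 rows 2.0
now [0.5985 0.0076 0.0915] rot [-1.7997e+02  5.0000e-02 -1.3695e+02] q [-0.12  0.6   1.49  0.    1.05 -2.44] F [-0.04  0.12  0.1 ] open 0.0734 t 2.8
[np.float64(0.599), np.float64(0.0068), np.float64(0.0915)]
```

Noise is about 0.4 mm, which is fine. Now I descend and close.

Request:
{"fn": "arm_command", "kwargs": {
  "motion": [
    [[0,0,0,0,0,0.1,0.6],[0,0,0,0,0,0.18,0.6],[0,0,0,0,0,0.231,0.6],[0,0,0,0,0,0.231,0.6],[0,0,0,0,0,0.231,0.0],[0,0,0,0,0,0.231,-0.2],[0,0,0,0,0,0.231,-0.3],[0,0,0,0,0,0.231,-0.3]]
  ],
  "grip_force": 15
}}

```text
time: 3.65
tool_pos: [0.5997, 0.0061, 0.0222]
tool_rot: [-3.14, 0.002, -2.392]
contact_force: [-0.1, 0.9, 6.0]
opening: 0.0548
```

Request:
{"fn": "arm_command", "kwargs": {
  "motion": [
    [[0,0,0,0,0,0,-0.3],[0,0,0,0,0,-0.1,-0.3],[0,0,0,0,0,-0.25,-0.3],[0,0,0,0,0,-0.4,-0.3],[0,0,0,0,0,-0.4,-0.3]]
  ]
}}

```text
time: 4.15
tool_pos: [0.6028, 0.0055, 0.148]
tool_rot: [-3.132, 0.008, -2.392]
contact_force: [1.1, 0.5, -0.5]
opening: 0.055
```

```bash
cat >> h.py <<'E'
TC=np.array([.4668,-.0825]); TA=79.0
def slot(s,x=0):
    t=np.radians(TA); return TC+s/1000*np.array([np.cos(t),np.sin(t)])+x/1000*np.array([np.sin(t),-np.cos(t)])
E
python3 - <<'E'
from h import *
c=cam('wrist'); save(c,'w2.png')
s=avg(3); p=slot(103); print(p)
go([*p,.13],TA-90,s)
E
```

```text
std mm [1.04 0.12 1.71]
[0.48645333 0.0186076 ]
   w [1.0e-03 3.0e-03 1.6e+00]
   w [-0.002  0.001 -0.4  ]
turn [-0.0019  0.0008 -0.4004] shift [0.2474 0.2883 0.0401] dist mm 114.6 rows 5.0
now [0.5997 0.0059 0.1424] rot [-1.7986e+02  1.2000e-01 -1.3704e+02] q [-0.12  0.55  1.43  0.    1.16 -2.44] F [-0.16 -0.64 -1.66] open 0.0546 t 4.3
```

View pics/w2.png

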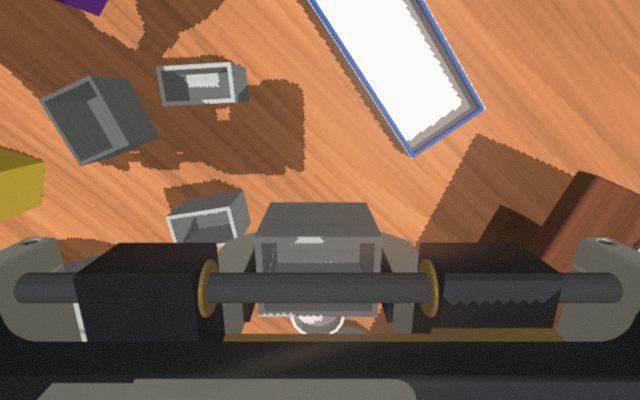

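Request:
{"fn": "arm_command", "kwargs": {
  "motion": [
    [[-0.002,0.001,-0.1,0.08,0.1,0.04,-0.3],[-0.002,0.001,-0.2,0.16,0.2,0.04,-0.3],[-0.002,0.001,-0.3,0.247,0.288,0.04,-0.3],[-0.002,0.001,-0.4,0.247,0.288,0.04,-0.3],[-0.002,0.001,-0.4,0.247,0.288,0.04,-0.3],[-0.002,0.001,-0.4,0.247,0.288,0.04,-0.3],[-0.002,0.001,-0.4,0.247,0.288,0.04,-0.3]]
  ]
}}

```text
time: 5.05
tool_pos: [0.4864, 0.0186, 0.1284]
tool_rot: [3.138, -0.0, -1.766]
contact_force: [-0.2, -0.2, -1.3]
opening: 0.055
```

```bash
python3 - <<'E'
from h import *
s=avg(4); p=slot(103)
go([*p,.0268],TA-90,s)
c=cam('wrist'); save(c,'w3.png')
E
```

```text
std mm [0.05 0.01 0.09]
   w [-0.    -0.004  1.998]
   w [ 0.002 -0.    -0.002]
turn [ 0.0025 -0.0003 -0.0018] shift [-1.000e-04 -1.700e-03  3.389e-01] dist mm 101.7 rows 3.0
now [0.4863 0.0187 0.1285] rot [ 1.7978e+02 -3.0000e-02 -1.0117e+02] q [-0.12  0.38  1.76 -0.    1.   -3.07] F [ 0.03  0.02 -0.92] open 0.0548 t 5.2
```

View pics/w3.png

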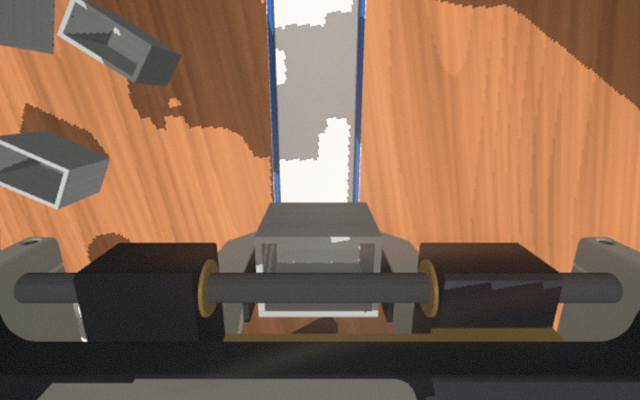

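The held tin is centred on the tray: tin columns 257 to 378, tray edges 275 and 358. I lower it now.

Request:
{"fn": "arm_command", "kwargs": {
  "motion": [
    [[0.002,0,-0.002,0,-0.001,0.12,-0.3],[0.002,0,-0.002,0,-0.002,0.22,-0.3],[0.002,0,-0.002,0,-0.002,0.29,-0.3],[0.002,0,-0.002,0,-0.002,0.32,-0.3],[0.002,0,-0.002,0,-0.002,0.338,-0.3],[0.002,0,-0.002,0,-0.002,0.338,-0.3]]
  ]
}}

```text
time: 5.9
tool_pos: [0.4864, 0.0186, 0.0276]
tool_rot: [3.141, -0.0, -1.76]
contact_force: [-1.0, 0.3, -0.8]
opening: 0.055
```

```bash
python3 - <<'E'
from h import *
s=avg(2); go([*slot(103),.0268],TA-90,s)
E
```

```text
std mm [0.17 0.02 0.25]
   w [ 0.    -0.    -1.999]
   w [-0.    -0.     0.001]
turn [-0.0002 -0.0002  0.0015] shift [0.0001 0.0004 0.0034] dist mm 1.0 rows 1.0
now [0.4866 0.0186 0.0278] rot [-1.7998e+02 -2.0000e-02 -1.0087e+02] q [-0.12  0.54  1.86 -0.    0.74 -3.07] F [-0.26  0.16 -0.48] open 0.0546 t 5.95
```

Request:
{"fn": "arm_command", "kwargs": {
  "motion": [
    [[0,0,0,0,0,0.005,-0.3],[0,0,0,0,0,0.005,0.0],[0,0,0,0,0,0.005,0.45],[0,0,0,0,0,0.005,0.45],[0,0,0,0,0,0.005,0.45],[0,0,0,0,0,-0.1,0.45],[0,0,0,0,0,-0.26,0.45],[0,0,0,0,0,-0.4,0.45]]
  ]
}}

```text
time: 6.8
tool_pos: [0.486, 0.0187, 0.1492]
tool_rot: [3.141, -0.0, -1.76]
contact_force: [1.0, 0.5, -0.2]
opening: 0.0667
```

```bash
python3 - <<'E'
from h import *
s,d=cam('scene'),cam('side'); save(s,'s4.png'); save(d,'d4.png')
for c in (s,d): 
    for n,p in {'B':(.601,-.121),'C':(.68,-.167),'D':(.69,-.047)}.items(): print(n,rim(c,*p))
st=avg(3)
go([.6905,-.0465,.10],-38,st)
E
```

```text
B (array([  0.602 ,  -0.12  ,  57.2314,  28.3524, -44.9065]), 73)
C (array([ 0.6827, -0.1662, 52.3321, 48.8804, 65.2004]), 97)
D (array([ 6.92100e-01, -4.67000e-02,  5.85606e+01,  3.39801e+01,
       -3.70532e+01]), 81)
B (array([  0.6   ,  -0.1209,  53.2116,  31.2433, -43.8045]), 80)
C (array([ 0.6788, -0.1676, 57.8399, 45.7684, 64.2924]), 110)
D (array([ 6.87800e-01, -4.81000e-02,  5.33433e+01,  3.70844e+01,
       -3.57164e+01]), 81)
std mm [1.23 0.12 1.94]
   w [-1.000e-03 -5.000e-03 -1.698e+00]
   w [-0.004  0.001  0.302]
turn [-0.004   0.001   0.3016] shift [ 0.0858 -0.7027  0.1726] dist mm 218.6 rows 5.0
now [0.488  0.0185 0.1504] rot [-179.64    0.   -100.85] q [-0.12  0.35  1.74 -0.    1.04 -3.07] F [ 0.46  0.21 -0.14] open 0.0666 t 7.0
```

View pics/s4.png

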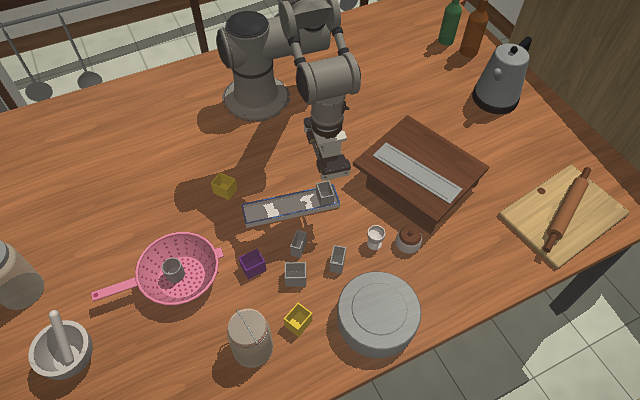

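Tin A (40 mm) stands in the tray. Next is D, but first I check whether the drum interferes with the gripper body.

```bash
python3 - <<'E'
from h import *
for n in ('scene','side'):
    w=cloud(cam(n)); m=(w[...,2]>.066)&(w[...,2]<.10)&(w[...,0]>.72)&(w[...,0]<1.05)&(abs(w[...,1]+.07)<.16)
    P=w[m]; print(P.min(0),P.max(0),cv2.minEnclosingCircle((P[:,:2]*1000).astype(np.float32)),np.percentile(P[:,2],[50,99]))
c=cam('wrist')
E
```

```text
[ 0.77581875 -0.13303991  0.0661394 ] [0.98040551 0.07086514 0.08435191] ((877.8219604492188, -31.362424850463867), 103.31244659423828) [0.07469219 0.08084247]
[ 0.77125426 -0.1351028   0.06603893] [0.97428049 0.06984818 0.08070911] ((873.4291381835938, -32.36127471923828), 103.59954071044922) [0.07361701 0.07803941]
```

Request:
{"fn": "arm_command", "kwargs": {
  "motion": [
    [[-0.002,0,0.08,0.02,-0.16,0.05,0.5],[-0.002,0,0.16,0.05,-0.32,0.1,0.5],[-0.003,0,0.24,0.07,-0.48,0.15,0.5],[-0.003,0,0.3,0.086,-0.62,0.17,0.5],[-0.003,0,0.3,0.086,-0.703,0.17,0.5],[-0.003,0,0.3,0.086,-0.703,0.17,0.5],[-0.003,0,0.3,0.086,-0.703,0.17,0.5]]
  ]
}}

```text
time: 7.9
tool_pos: [0.6874, -0.0462, 0.0943]
tool_rot: [3.134, -0.003, -2.231]
contact_force: [0.2, -0.4, 0.1]
opening: 0.0691
```

```bash
python3 - <<'E'
from h import *
s=avg(4); go([.690,-.047,.026],-37,s)
c=cam('wrist'); save(c,'w5.png'); print(rim(c,.69,-.047),rim(c,.601,-.121),rim(c,.681,-.167))
E
```

```text
std mm [0.11 0.13 0.75]
   w [-0.003 -0.007  1.991]
   w [ 0.004 -0.002 -0.009]
turn [ 0.0044 -0.0017 -0.0093] shift [-0.0036 -0.0108  0.231 ] dist mm 69.4 rows 2.0
now [ 0.6873 -0.046   0.0953] rot [ 1.7960e+02 -1.6000e-01 -1.2784e+02] q [-0.18  0.76  1.17  0.    1.22 -2.66] F [-0.27 -0.26 -0.16] open 0.0692 t 8.05
(array([ 6.91800e-01, -4.59000e-02,  5.51018e+01,  3.51126e+01,
       -3.75234e+01]), 1486) (array([  0.6019,  -0.1198,  55.2853,  28.3026, -43.9623]), 1918) (array([ 0.6825, -0.1663, 55.7311, 46.916 , 64.7932]), 2457)
```

View pics/w5.png

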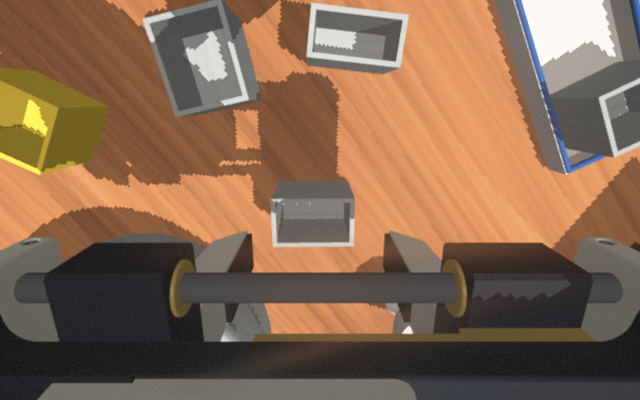

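Request:
{"fn": "arm_command", "kwargs": {
  "motion": [
    [[0.004,-0.002,-0.006,-0.008,-0.014,0.08,0.5],[0.004,-0.002,-0.006,-0.008,-0.014,0.16,0.5],[0.004,-0.002,-0.006,-0.008,-0.014,0.231,0.5],[0.004,-0.002,-0.006,-0.008,-0.014,0.231,0.5],[0.004,-0.002,-0.006,-0.008,-0.014,0.231,0.0],[0.004,-0.002,-0.006,-0.008,-0.014,0.231,-0.2],[0.004,-0.002,-0.006,-0.008,-0.014,0.231,-0.3],[0.004,-0.002,-0.006,-0.008,-0.014,0.231,-0.3]]
  ]
}}

```text
time: 8.95
tool_pos: [0.6938, -0.047, 0.0291]
tool_rot: [-3.137, 0.003, -2.222]
contact_force: [-1.5, -0.2, 5.9]
opening: 0.0549
```

```bash
python3 - <<'E'
from h import *
s=robot.observe(); print(s['tool_pos'],s['contact_force'],s['opening'])
s=avg(2); go([.69,-.047,.15],None,s); go([*slot(51),.15],TA-90,s)
E
```

```text
[ 0.69381337 -0.04704438  0.02906398] [-1.53311905 -0.17384155  5.94470897] 0.05492002653695646
std mm [0.   0.02 0.01]
   w [-0.003  0.002  0.   ]
   w [-0.003 -0.004 -2.   ]
turn [-0.0027  0.0019  0.    ] shift [ 0.0065  0.0085 -0.4032] dist mm 121.0 rows 3.0
now [ 0.6938 -0.047   0.0291] rot [-1.7976e+02  1.7000e-01 -1.2732e+02] q [-0.18  0.83  1.22  0.    1.09 -2.67] F [-1.6   0.49  5.99] open 0.0548 t 9.0
   w [0.002 0.004 1.708]
   w [-0.003  0.001 -0.292]
turn [-0.003   0.0012 -0.2924] shift [ 0.3992  0.6038 -0.4069] dist mm 249.1 rows 5.0
now [ 0.6938 -0.047   0.0291] rot [-1.7976e+02  1.7000e-01 -1.2732e+02] q [-0.18  0.83  1.22  0.    1.09 -2.67] F [-1.6   0.49  5.99] open 0.0548 t 9.0
```

Request:
{"fn": "arm_command", "kwargs": {
  "motion": [
    [[0,0,0,0,0,-0.05,-0.3],[0,0,0,0,0,-0.2,-0.3],[0,0,0,0.03,0.05,-0.35,-0.3],[-0.003,0.001,-0.08,0.1,0.18,-0.4,-0.3],[-0.003,0.001,-0.16,0.2,0.32,-0.4,-0.3],[-0.003,0.001,-0.24,0.3,0.46,-0.4,-0.3],[-0.003,0.001,-0.292,0.4,0.6,-0.4,-0.3],[-0.003,0.001,-0.292,0.4,0.604,-0.4,-0.3]]
  ]
}}

```text
time: 9.85
tool_pos: [0.4712, -0.0177, 0.146]
tool_rot: [3.133, -0.022, -1.78]
contact_force: [0.2, -0.4, -0.7]
opening: 0.0548
```

```bash
python3 - <<'E'
from h import *
s=avg(4); go([*slot(51),.034],TA-90,s)
c=cam('wrist'); save(c,'w6.png');c=cam('side'); save(c,'d6.png')
E
```

```text
std mm [3.02 0.77 0.59]
   w [-0.022 -0.003  1.988]
   w [ 0.002 -0.014 -0.011]
turn [ 0.0019 -0.0139 -0.0115] shift [ 0.0357 -0.0138  0.3775] dist mm 113.8 rows 3.0
now [ 0.4755 -0.0188  0.147 ] rot [ 179.84   -1.26 -102.03] q [-0.19  0.35  1.76 -0.03  1.03 -3.1 ] F [ 0.44  0.1  -0.81] open 0.0546 t 10.0
```

View pics/w6.png

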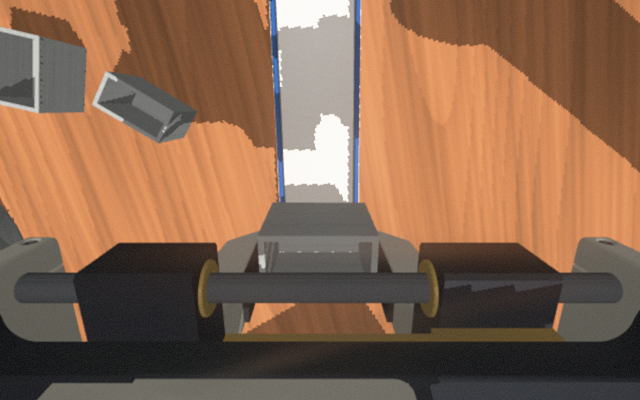

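View pics/d6.png

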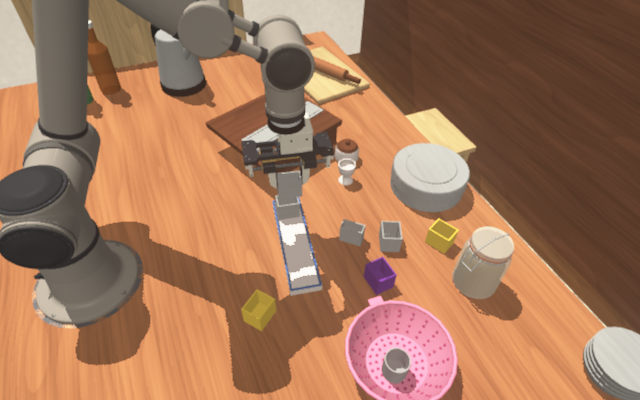

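Joint 6 is at its limit, so I turn half way round to the other equivalent grasp.

Request:
{"fn": "arm_command", "kwargs": {
  "motion": [
    [[0,0,0.7,0,0,0,-0.3],[0,0,0.7,0,0,0,-0.3],[0,0,0.7,0,0,0,-0.3],[0,0,0.7,0,0,0,-0.3],[0,0,0.7,0,0,0,-0.3],[0,0,0.7,0,0,0,-0.3],[0,0,0.7,0,0,0,-0.3],[0,0,0.7,0,0,0,-0.3]]
  ]
}}

```text
time: 10.95
tool_pos: [0.4792, -0.0199, 0.1459]
tool_rot: [-3.123, -0.011, -2.887]
contact_force: [0.2, -0.7, -1.5]
opening: 0.0546
```

Request:
{"fn": "arm_command", "kwargs": {
  "motion": [
    [[0,0,0.7,0,0,0,-0.3],[0,0,0.7,0,0,0,-0.3],[0,0,0.7,0,0,0,-0.3],[0,0,0.7,0,0,0,-0.3],[0,0,0.7,0,0,0,-0.3],[0,0,0.7,0,0,0,-0.3],[0,0,0.7,0,0,0,-0.3],[0,0,0.7,0,0,0,-0.3]]
  ]
}}

```text
time: 11.75
tool_pos: [0.4792, -0.0199, 0.1459]
tool_rot: [-3.123, 0.012, 2.297]
contact_force: [0.7, -0.3, -0.3]
opening: 0.0548
```

```bash
python3 - <<'E'
from h import *
s=avg(2); go([*slot(51),.14],TA-90,s)
E
```

```text
std mm [0.01 0.01 0.  ]
   w [-0.008  0.012  0.585]
   w [-0.015 -0.009 -1.415]
turn [-0.0075  0.0123  0.5847] shift [-0.025  -0.034   0.0207] dist mm 14.1 rows 7.0
now [ 0.4792 -0.0199  0.1459] rot [-178.94    0.67  131.63] q [-0.19  0.35  1.76 -0.03  1.03 -0.9 ] F [0.37 0.19 0.06] open 0.0547 t 11.8
```

Request:
{"fn": "arm_command", "kwargs": {
  "motion": [
    [[-0.007,0.012,0.585,-0.025,-0.034,0.02,-0.3],[-0.007,0.012,0.585,-0.025,-0.034,0.02,-0.3],[-0.007,0.012,0.585,-0.025,-0.034,0.02,-0.3],[-0.007,0.012,0.585,-0.025,-0.034,0.02,-0.3],[-0.007,0.012,0.585,-0.025,-0.034,0.02,-0.3],[-0.007,0.012,0.585,-0.025,-0.034,0.02,-0.3],[-0.007,0.012,0.585,-0.025,-0.034,0.02,-0.3],[-0.007,0.012,0.585,-0.025,-0.034,0.02,-0.3]]
  ]
}}

```text
time: 12.65
tool_pos: [0.4758, -0.0323, 0.1403]
tool_rot: [-3.141, 0.001, 1.387]
contact_force: [-0.7, 0.0, -1.7]
opening: 0.0549
```

```bash
python3 - <<'E'
from h import *
s=avg(2); go([*slot(51),.034],TA-90,s)
c=cam('wrist'); save(c,'w7.png'); print(rim(c,*slot(103)), slot(103))
c=cam('side'); print(rim(c,*slot(103),z0=.05,z1=.059))
c=cam('scene'); print(rim(c,*slot(103),z0=.05,z1=.059))
E
```

```text
std mm [0.04 0.04 0.01]
   w [-0.     0.001  0.006]
   w [-1.000e-03 -1.000e-03 -1.994e+00]
turn [-0.0005  0.0006  0.0055] shift [1.000e-04 2.800e-03 3.545e-01] dist mm 106.3 rows 3.0
now [ 0.4758 -0.0322  0.1403] rot [-1.7996e+02  5.0000e-02  7.9500e+01] q [-0.23  0.35  1.78 -0.    1.01 -0.04] F [-0.4  -0.29 -1.74] open 0.0546 t 12.7
(array([ 4.86200e-01,  1.97000e-02,  5.50860e+01,  3.93012e+01,
       -1.06018e+01]), 798) [0.48645333 0.0186076 ]
(array([ 4.73300e-01,  8.00000e-03,  6.54495e+01,  3.14512e+01,
       -4.44342e+01]), 54)
(array([ 4.88900e-01,  1.79000e-02,  5.60137e+01,  4.11166e+01,
       -1.07197e+01]), 65)
```

View pics/w7.png

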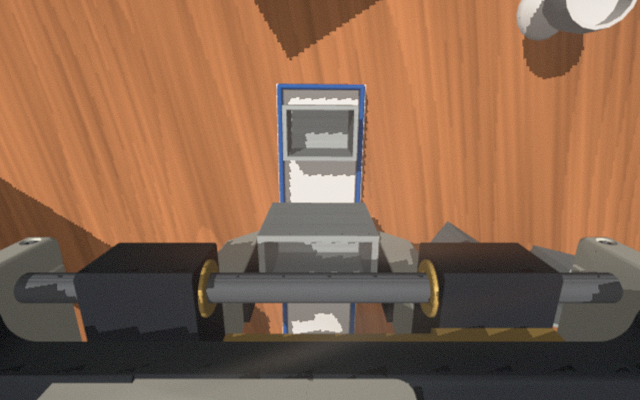

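The wrist view shows tin A upright and centred at the tray's far end (320,130). I lower D now.

Request:
{"fn": "arm_command", "kwargs": {
  "motion": [
    [[0,0,0.005,0,0.003,0.12,-0.3],[0,0,0.005,0,0.003,0.24,-0.3],[0,0,0.005,0,0.003,0.31,-0.3],[0,0,0.005,0,0.003,0.34,-0.3],[0,0,0.005,0,0.003,0.357,-0.3],[0,0,0.005,0,0.003,0.357,-0.3]]
  ]
}}

```text
time: 13.5
tool_pos: [0.4767, -0.0324, 0.0337]
tool_rot: [3.142, 0.001, 1.376]
contact_force: [0.5, -0.2, -1.4]
opening: 0.055
```

Request:
{"fn": "arm_command", "kwargs": {
  "motion": [
    [[0,0,0,0,0,0,0.0],[0,0,0,0,0,0,0.4],[0,0,0,0,0,0,0.45],[0,0,0,0,0,0,0.45],[0,0,0,0,0,-0.1,0.45],[0,0,0,0,0,-0.26,0.45],[0,0,0,0,0,-0.4,0.45],[0,0,0,0,0,-0.4,0.45]]
  ]
}}

```text
time: 14.3
tool_pos: [0.4797, -0.0329, 0.1588]
tool_rot: [3.131, 0.001, 1.376]
contact_force: [-0.0, 0.0, 0.2]
opening: 0.0662
```

```bash
python3 - <<'E'
from h import *
for n in ('scene','side'):
    c=cam(n)
    for q,p in {'B':(.601,-.121),'C':(.68,-.167),'Dp':slot(51)}.items(): print(q,rim(c,*p,z1=.06))
st=avg(3)
go([.6815,-.1665,.10],64.8,st)
E
```

```text
B (array([  0.6023,  -0.1203,  57.2853,  29.0727, -44.7705]), 69)
C (array([ 0.683 , -0.1662, 52.2124, 49.3385, 65.3933]), 100)
Dp (array([ 4.78600e-01, -2.36000e-02,  6.25070e+01,  5.39813e+01,
       -9.43660e+00]), 119)
B (array([  0.5993,  -0.1208,  54.4223,  31.3186, -44.9665]), 88)
C (array([ 0.679 , -0.167 , 56.5681, 46.1518, 65.25  ]), 112)
Dp (array([ 4.75600e-01, -2.40000e-02,  5.81014e+01,  5.53727e+01,
        7.95698e+01]), 214)
std mm [0.5  0.1  0.79]
   w [-0.001  0.    -0.844]
   w [0.000e+00 1.000e-03 1.156e+00]
turn [-8.000e-04  1.000e-04 -8.441e-01] shift [-0.3065  0.7589  0.1765] dist mm 251.2 rows 9.0
now [ 0.476  -0.0322  0.1531] rot [-1.7995e+02  5.0000e-02  7.8830e+01] q [-0.23  0.33  1.76 -0.    1.05 -0.03] F [-0.57  0.54 -0.5 ] open 0.0667 t 14.5
```

Request:
{"fn": "arm_command", "kwargs": {
  "motion": [
    [[0,0,-0.095,-0.03,0.08,0.0,0.5],[0,0,-0.19,-0.08,0.2,0.02,0.5],[0,0,-0.285,-0.13,0.33,0.05,0.5],[0,0,-0.38,-0.18,0.46,0.1,0.5],[0,0,-0.475,-0.23,0.6,0.14,0.5],[0,0,-0.57,-0.28,0.7,0.176,0.5],[0,0,-0.665,-0.306,0.759,0.176,0.5],[0,0,-0.75,-0.306,0.759,0.176,0.5]]
  ]
}}

```text
time: 15.35
tool_pos: [0.6823, -0.1681, 0.0966]
tool_rot: [-3.139, -0.004, 2.558]
contact_force: [-0.4, -0.0, -0.2]
opening: 0.0686
```

Request:
{"fn": "arm_command", "kwargs": {
  "motion": [
    [[0,0,-0.094,0,0,0,0.5],[0,0,-0.094,0,0,0,0.5],[0,0,-0.094,0,0,0,0.5]]
  ]
}}

```text
time: 15.65
tool_pos: [0.6813, -0.1662, 0.0989]
tool_rot: [-3.14, -0.003, 2.698]
contact_force: [-0.5, -0.0, -0.3]
opening: 0.0688
```

```bash
python3 - <<'E'
from h import *
s=avg(3)
c=cam('wrist'); save(c,'w8.png'); print(rim(c,.6815,-.1665)); go([.6815,-.1665,.024],64.8,s)
E
```

```text
std mm [0.12 0.01 0.34]
(array([ 0.6821, -0.166 , 55.0801, 47.0919, 64.7782]), 1630)
   w [-0.001 -0.001 -0.002]
   w [-2.000e-03  1.000e-03  1.998e+00]
turn [-0.0007 -0.0015 -0.0023] shift [-0.0011 -0.0005  0.2512] dist mm 75.4 rows 2.0
now [ 0.6815 -0.1662  0.0993] rot [-1.7994e+02 -1.3000e-01  1.5459e+02] q [-0.35  0.77  1.13 -0.    1.24 -1.48] F [ 0.04  0.03 -0.2 ] open 0.0688 t 15.75
```

View pics/w8.png

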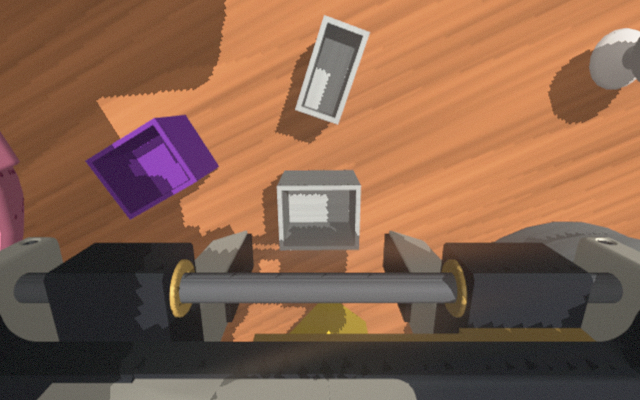

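Request:
{"fn": "arm_command", "kwargs": {
  "motion": [
    [[0,-0.001,-0.002,0,0,0.09,0.5],[0,-0.001,-0.002,0,0,0.18,0.5],[0,-0.001,-0.002,0,0,0.251,0.5],[0,-0.001,-0.002,0,0,0.251,0.5],[0,-0.001,-0.002,0,0,0.251,0.0],[0,-0.001,-0.002,0,0,0.251,-0.2],[0,-0.001,-0.002,0,0,0.251,-0.3],[0,-0.001,-0.002,0,0,0.251,-0.3]]
  ]
}}

```text
time: 16.65
tool_pos: [0.6829, -0.1668, 0.0271]
tool_rot: [-3.141, 0.004, 2.705]
contact_force: [0.3, 0.4, 4.7]
opening: 0.0554
```

```bash
python3 - <<'E'
from h import *
print(slot(-41)); s=avg(2); go([*slot(-41),.15],TA-90,s)
E
```

```text
[ 0.45897683 -0.12274671]
std mm [0.01 0.01 0.02]
   w [0.002 0.003 0.844]
   w [-0.003  0.002 -1.156]
turn [0.0016 0.0027 0.844 ] shift [ 0.7368 -0.1831 -0.4128] dist mm 259.3 rows 9.0
now [ 0.683  -0.1668  0.0271] rot [-179.97    0.26  154.96] q [-0.35  0.85  1.19 -0.    1.1  -1.48] F [-0.13  0.03  5.17] open 0.0552 t 16.7
```

Request:
{"fn": "arm_command", "kwargs": {
  "motion": [
    [[0,0,0,0,0,-0.1,-0.3],[0,0,0,0,0,-0.25,-0.3],[0,0,0.09,0.08,-0.02,-0.4,-0.3],[0,0,0.18,0.2,-0.05,-0.413,-0.3],[0,0,0.27,0.34,-0.09,-0.413,-0.3],[0,0,0.36,0.5,-0.13,-0.413,-0.3],[0,0,0.45,0.62,-0.16,-0.413,-0.3],[0,0,0.54,0.737,-0.183,-0.413,-0.3]]
  ]
}}

```text
time: 17.55
tool_pos: [0.4561, -0.1221, 0.1491]
tool_rot: [3.141, 0.002, 1.85]
contact_force: [0.2, -0.0, -0.6]
opening: 0.0549
```

Request:
{"fn": "arm_command", "kwargs": {
  "motion": [
    [[0,0,0.1,0,0,0,-0.3],[0,0,0.2,0,0,0,-0.3],[0,0,0.305,0,0,0,-0.3],[0,0,0.305,0,0,0,-0.3],[0,0,0.305,0,0,0,-0.3]]
  ]
}}

```text
time: 18.05
tool_pos: [0.4581, -0.1225, 0.1489]
tool_rot: [3.141, 0.001, 1.38]
contact_force: [0.3, -0.1, -1.9]
opening: 0.0548
```

```bash
python3 - <<'E'
from h import *
s=avg(3); go([*slot(-41),.032],TA-90,s)
c=cam('wrist'); save(c,'w9.png'); print(rim(c,*slot(51),r=.036,z0=.05,z1=.06), slot(51))
E
```

```text
std mm [0.02 0.01 0.04]
   w [0.    0.001 0.001]
   w [-1.000e-03  1.000e-03 -1.999e+00]
turn [0.0005 0.0008 0.0009] shift [2.000e-04 2.600e-03 3.897e-01] dist mm 116.9 rows 3.0
now [ 0.4581 -0.1225  0.1489] rot [1.7996e+02 7.0000e-02 7.9090e+01] q [-0.42  0.33  1.78 -0.    1.03 -0.23] F [ 0.55  0.02 -1.01] open 0.0548 t 18.15
(array([ 4.78600e-01, -2.29000e-02,  5.51799e+01,  5.14913e+01,
       -1.09977e+01]), 1317) [ 0.47653126 -0.03243701]
```

View pics/w9.png

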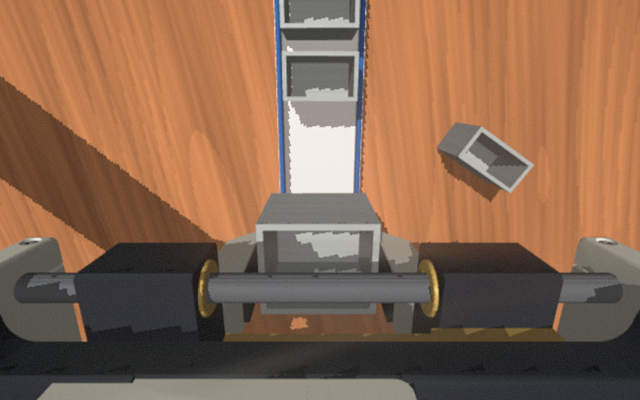

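Tin D stands in the tray at (322,75) and the held C is centred. I lower C.

Request:
{"fn": "arm_command", "kwargs": {
  "motion": [
    [[0,0,0.001,0,0.003,0.12,-0.3],[0,0,0.001,0,0.003,0.24,-0.3],[0,0,0.001,0,0.003,0.34,-0.3],[0,0,0.001,0,0.003,0.37,-0.3],[0,0,0.001,0,0.003,0.39,-0.3],[0,0,0.001,0,0.003,0.39,-0.3]]
  ]
}}

```text
time: 18.85
tool_pos: [0.4597, -0.123, 0.0322]
tool_rot: [3.14, 0.001, 1.376]
contact_force: [0.3, 0.2, -0.2]
opening: 0.0547
```

Request:
{"fn": "arm_command", "kwargs": {
  "motion": [
    [[0,0,0,0,0,0,0.0],[0,0,0,0,0,0,0.4],[0,0,0,0,0,0,0.45],[0,0,0,0,0,0,0.45],[0,0,0,0,0,-0.1,0.45],[0,0,0,0,0,-0.26,0.45],[0,0,0,0,0,-0.4,0.45],[0,0,0,0,0,-0.4,0.45]]
  ]
}}

```text
time: 19.65
tool_pos: [0.4622, -0.124, 0.1574]
tool_rot: [3.13, 0.004, 1.376]
contact_force: [1.7, -0.9, -0.5]
opening: 0.0664
```

```bash
python3 - <<'E'
from h import *
st=avg(3)
c=cam('wrist'); print(rim(c,.6015,-.12))
for n in ('scene','side'): c=cam(n); print(rim(c,.6015,-.12))
go([.6015,-.12,.10],-44.2,st)
E
```

```text
std mm [1.13 0.47 1.93]
(array([  0.6017,  -0.1194,  56.6747,  28.2021, -43.9851]), 988)
(array([  0.6025,  -0.1208,  58.1678,  28.7948, -44.9762]), 72)
(array([  0.5988,  -0.121 ,  54.0488,  30.8279, -43.725 ]), 91)
   w [0.005 0.    0.367]
   w [-0.     0.007 -1.633]
turn [5.100e-03 3.000e-04 3.671e-01] shift [0.1024 0.4568 0.1861] dist mm 151.1 rows 4.0
now [ 0.4607 -0.1234  0.1549] rot [1.7957e+02 1.6000e-01 7.8840e+01] q [-0.42  0.33  1.77 -0.    1.04 -0.23] F [ 0.32  0.   -0.49] open 0.0669 t 19.75
```

Request:
{"fn": "arm_command", "kwargs": {
  "motion": [
    [[0,0,0.09,0.02,0.1,0.02,0.5],[0,0,0.18,0.05,0.22,0.08,0.5],[0,0,0.27,0.08,0.34,0.14,0.5],[0,0,0.367,0.1,0.455,0.184,0.5],[0,0,0.367,0.1,0.455,0.184,0.5],[0,0,0.367,0.1,0.455,0.184,0.5],[0,0,0.367,0.1,0.455,0.184,0.5]]
  ]
}}

```text
time: 20.65
tool_pos: [0.5978, -0.1197, 0.0964]
tool_rot: [-3.141, 0.001, 0.801]
contact_force: [-0.3, 0.3, -0.3]
opening: 0.069
```

```bash
python3 - <<'E'
from h import *
s=avg(3)
go([.6015,-.12,.022],-44.2,s)
E
```

```text
std mm [0.15 0.09 0.39]
   w [0.    0.001 0.001]
   w [-1.000e-03  1.000e-03 -1.999e+00]
turn [0.0005 0.0006 0.0006] shift [0.008  0.0088 0.2497] dist mm 75.0 rows 2.0
now [ 0.5979 -0.1198  0.0969] rot [1.7996e+02 5.0000e-02 4.5850e+01] q [-0.32  0.62  1.45 -0.    1.08  0.45] F [-0.06 -0.06  0.49] open 0.0689 t 20.75
```

Request:
{"fn": "arm_command", "kwargs": {
  "motion": [
    [[0,0,0,0.008,0.009,0.09,0.5],[0,0,0,0.008,0.009,0.18,0.5],[0,0,0,0.008,0.009,0.25,0.5],[0,0,0,0.008,0.009,0.25,0.5],[0,0,0,0.008,0.009,0.25,0.0],[0,0,0,0.008,0.009,0.25,-0.2],[0,0,0,0.008,0.009,0.25,-0.3],[0,0,0,0.008,0.009,0.25,-0.3]]
  ]
}}

```text
time: 21.6
tool_pos: [0.6035, -0.1204, 0.0236]
tool_rot: [3.138, -0.001, 0.799]
contact_force: [-0.3, -0.2, 6.6]
opening: 0.0549
```

```bash
python3 - <<'E'
from h import *
print(slot(8)); s=avg(2); go([*slot(8),.15],TA-90,s)
E
```

```text
[ 0.46832647 -0.07464698]
std mm [0.01 0.01 0.  ]
   w [ 0.003  0.    -0.369]
   w [ 0.    -0.003  1.631]
turn [ 2.600e-03  3.000e-04 -3.689e-01] shift [-0.2044 -0.4275 -0.4233] dist mm 190.6 rows 4.0
now [ 0.6034 -0.1204  0.0236] rot [ 1.7977e+02 -4.0000e-02  4.5800e+01] q [-0.32  0.72  1.49 -0.    0.93  0.45] F [-0.3  -0.21  6.86] open 0.0547 t 21.65
```

Request:
{"fn": "arm_command", "kwargs": {
  "motion": [
    [[0,0,0,0,0,-0.1,-0.3],[0,0,0,0,0,-0.25,-0.3],[0,0,-0.08,-0.03,-0.06,-0.4,-0.3],[0,0,-0.17,-0.08,-0.17,-0.42,-0.3],[0,0,-0.26,-0.14,-0.3,-0.42,-0.3],[0.002,0,-0.369,-0.204,-0.427,-0.42,-0.3],[0.002,0,-0.369,-0.204,-0.427,-0.42,-0.3],[0.002,0,-0.369,-0.204,-0.427,-0.42,-0.3]]
  ]
}}

```text
time: 22.5
tool_pos: [0.468, -0.0744, 0.1485]
tool_rot: [-3.141, 0.001, 1.378]
contact_force: [0.9, 0.0, -0.7]
opening: 0.0549
```

```bash
python3 - <<'E'
from h import *
s=avg(5); go([*slot(6),.0285],TA-90,s)
c=cam('wrist'); save(c,'w10.png'); print(rim(c,*slot(51),r=.036,z0=.05,z1=.06), slot(51))
c=cam('side');save(c,'d10.png')
E
```

```text
std mm [0.52 0.23 0.29]
   w [-0.     0.    -0.001]
   w [1.000e-03 0.000e+00 1.999e+00]
turn [-0.      0.0004 -0.0006] shift [-0.0063 -0.0023  0.3991] dist mm 119.7 rows 3.0
now [ 0.469  -0.0748  0.1482] rot [-1.800e+02  3.000e-02  7.894e+01] q [-0.32  0.34  1.77 -0.    1.03 -0.13] F [ 0.01 -0.38 -0.81] open 0.055 t 22.7
(array([ 4.78600e-01, -2.27000e-02,  5.50452e+01,  5.16940e+01,
       -1.11674e+01]), 1087) [ 0.47653126 -0.03243701]
```

View pics/w10.png

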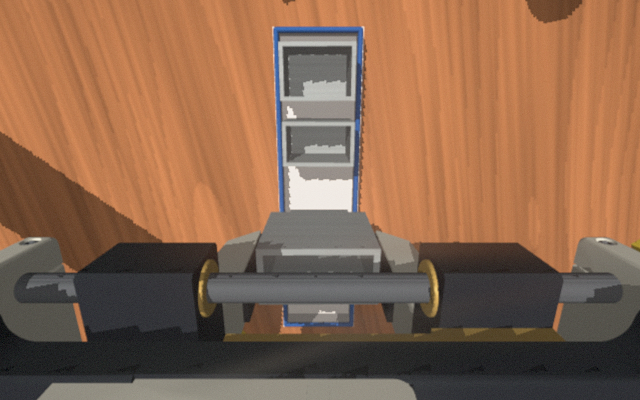

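View pics/d10.png

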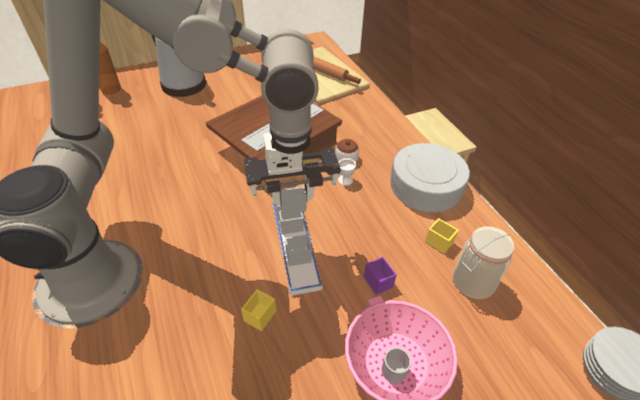

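```bash
python3 - <<'E'
import cv2
b=cv2.imread('pics/d10.png')[150:310,230:370]
cv2.imwrite('pics/cropC.png',cv2.resize(b,None,fx=3.6,fy=3.6,interpolation=3))
from h import *
c=cam('scene'); save(c,'s11.png'); cv2.imwrite('pics/cropD.png',cv2.resize(cv2.imread('pics/s11.png')[170:250,220:380],None,fx=4,fy=4,interpolation=3))
E
```

```text
(no output)
```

View pics/cropC.png

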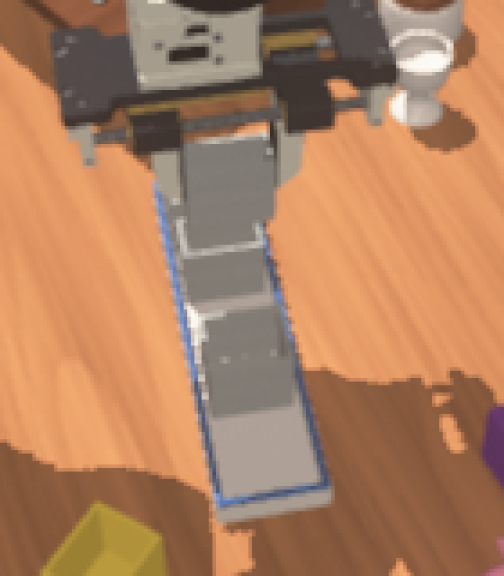

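View pics/cropD.png

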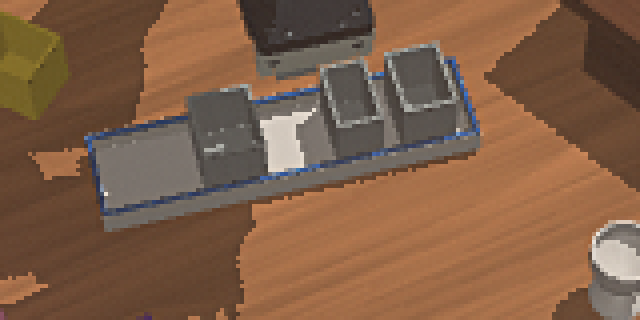

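All three tins stand in the tray, and there is a clear gap for the slim one. I lower it at slot +8.

Request:
{"fn": "arm_command", "kwargs": {
  "motion": [
    [[0,0,0,0,-0.002,0.12,-0.3],[0,0,0,0,-0.002,0.24,-0.3],[0,0,0,0,-0.002,0.34,-0.3],[0,0,0,0,-0.002,0.38,-0.3],[0,0,0,0,-0.002,0.4,-0.3],[0,0,0,0,-0.002,0.4,-0.3]]
  ]
}}

```text
time: 23.5
tool_pos: [0.4669, -0.0743, 0.0272]
tool_rot: [-3.138, 0.0, 1.379]
contact_force: [-0.0, -0.0, -1.4]
opening: 0.0551
```

Request:
{"fn": "arm_command", "kwargs": {
  "motion": [
    [[0,0,0,0,0,0,0.0],[0,0,0,0,0,0,0.4],[0,0,0,0,0,0,0.45],[0,0,0,0,0,0,0.45],[0,0,0,0,0,-0.1,0.45],[0,0,0,0,0,-0.26,0.45],[0,0,0,0,0,-0.4,0.45],[0,0,0,0,0,-0.4,0.45]]
  ]
}}

```text
time: 24.3
tool_pos: [0.4706, -0.0753, 0.1531]
tool_rot: [3.132, 0.002, 1.379]
contact_force: [0.4, 0.3, 0.1]
opening: 0.0667
```

```bash
python3 - <<'E'
from h import *
for n in ('scene','side'): c=cam(n); print(rim(c,.531,-.45,z1=.06))
save(c,'d12.png')
st=avg(3)
go([.531,-.45,.15],60,st)
q=np.array([.531,-.45])-[.5437,-.438]; print('offset in sieve',q,np.degrees(np.arctan2(q[1],q[0])))
E
```

```text
(array([  0.5335,  -0.4491,  51.6085,  47.5916, -16.4375]), 108)
(array([ 0.5297, -0.4506, 49.4247, 49.2973, 75.5106]), 201)
std mm [0.5  0.14 0.77]
   w [-0.001 -0.001 -0.789]
   w [-1.000e-03  1.000e-03  1.211e+00]
turn [-1.400e-03 -7.000e-04 -7.888e-01] shift [-1.1889  0.4482 -0.0094] dist mm 381.2 rows 9.0
now [ 0.467  -0.0742  0.1474] rot [-1.7987e+02  2.0000e-02  7.9010e+01] q [-0.32  0.34  1.78 -0.    1.03 -0.13] F [-0.43  0.35 -0.33] open 0.0663 t 24.5
offset in sieve [-0.0127 -0.012 ] -136.62333252509032
```

View pics/d12.png

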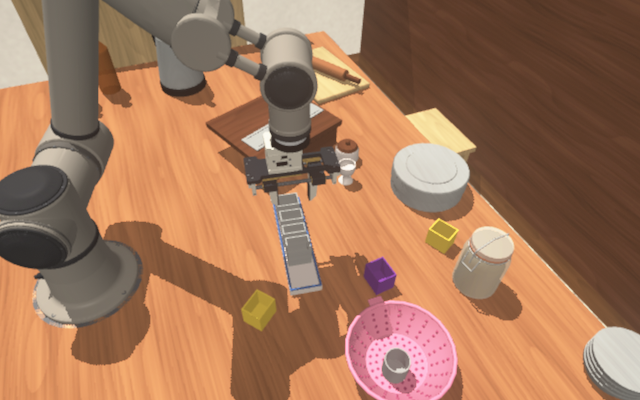

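All four rectangular tins are in. Now for the round tin; the jaw direction stays as it is.

Request:
{"fn": "arm_command", "kwargs": {
  "motion": [
    [[0,0,0,-0.1,0.04,0,0.5],[0,0,0,-0.25,0.09,0,0.5],[0,0,0,-0.4,0.15,0,0.5],[0,0,0,-0.55,0.21,0,0.5],[0,0,0,-0.7,0.26,0,0.5],[0,0,0,-0.85,0.32,0,0.5],[0,0,0,-0.95,0.36,0,0.5],[0,0,0,-0.95,0.36,0,0.5]]
  ]
}}

```text
time: 25.35
tool_pos: [0.5182, -0.3786, 0.1447]
tool_rot: [-3.137, 0.0, 1.375]
contact_force: [-0.0, 0.2, -0.2]
opening: 0.0686
```

```bash
python3 - <<'E'
from h import *
s=avg(3); go([.532,-.45,.13],-11,s)
c=cam('wrist'); save(c,'w13.png'); print(rim(c,.532,-.45,z1=.06))
E
```

```text
std mm [0.07 1.71 0.21]
   w [-0.003 -0.001 -0.002]
   w [-1.000e-03  5.000e-03  1.998e+00]
turn [-0.0032 -0.0008 -0.0016] shift [-0.232   0.0931  0.0487] dist mm 76.4 rows 2.0
now [ 0.5181 -0.3763  0.1448] rot [-1.7971e+02 -7.0000e-02  7.8860e+01] q [-0.75  0.62  1.29 -0.    1.23 -0.55] F [ 0.35  0.3  -0.08] open 0.0688 t 25.45
(array([ 0.5289, -0.4465, 49.5087, 42.4136, 54.8731]), 419)
```

View pics/w13.png

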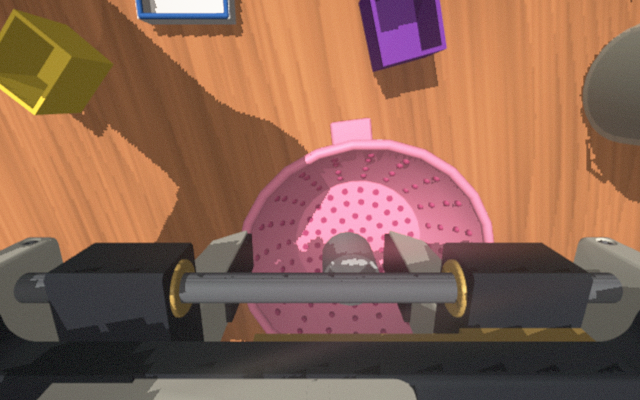

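Request:
{"fn": "arm_command", "kwargs": {
  "motion": [
    [[0,0,-0.002,-0.12,0.05,0.02,0.5],[0,0,-0.002,-0.232,0.093,0.04,0.5],[0,0,-0.002,-0.232,0.093,0.04,0.5],[0,0,-0.002,-0.232,0.093,0.04,0.5]]
  ]
}}

```text
time: 25.95
tool_pos: [0.533, -0.4473, 0.1346]
tool_rot: [-3.138, -0.001, 1.383]
contact_force: [0.3, 0.3, -0.2]
opening: 0.0689
```

```bash
python3 - <<'E'
from h import *
s=avg(3); go([.5315,-.450,.029],-11,s)
c=cam('wrist'); save(c,'w14.png'); print(rim(c,.532,-.45,z1=.06))
E
```

```text
std mm [0.14 0.26 0.4 ]
   w [-0.002 -0.     0.003]
   w [ 1.000e-03 -3.000e-03 -1.997e+00]
turn [-0.002  -0.0005  0.0027] shift [-0.0115 -0.0026  0.3537] dist mm 106.2 rows 3.0
now [ 0.5332 -0.4469  0.1351] rot [-1.7982e+02 -5.0000e-02  7.9240e+01] q [-0.81  0.73  1.11 -0.    1.3  -0.62] F [-0.05 -0.15  0.1 ] open 0.0686 t 26.05
(array([  0.5319,  -0.4489,  49.6455,  49.0652, -85.4535]), 1049)
```

View pics/w14.png

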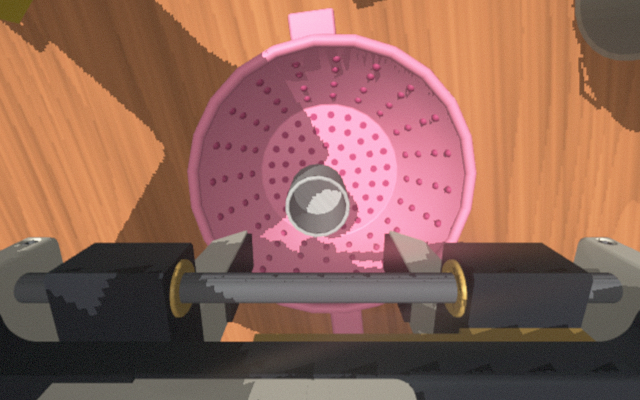

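Request:
{"fn": "arm_command", "kwargs": {
  "motion": [
    [[-0.002,0,0.003,-0.009,-0.003,0.12,0.5],[-0.002,0,0.003,-0.009,-0.003,0.22,0.5],[-0.002,0,0.003,-0.009,-0.003,0.3,0.5],[-0.002,0,0.003,-0.009,-0.003,0.353,0.5],[-0.002,0,0.003,-0.009,-0.003,0.353,0.5],[-0.002,0,0.003,-0.009,-0.003,0.353,-0.1],[-0.002,0,0.003,-0.009,-0.003,0.353,-0.3],[-0.002,0,0.003,-0.009,-0.003,0.353,-0.4]]
  ]
}}

```text
time: 26.95
tool_pos: [0.5322, -0.4514, 0.0313]
tool_rot: [3.138, 0.002, 1.377]
contact_force: [-0.1, -0.5, 4.3]
opening: 0.0494
```

Request:
{"fn": "arm_command", "kwargs": {
  "motion": [
    [[0,0,0,0,0,0,-0.4],[0,0,0,0,0,0,-0.4]]
  ]
}}

```text
time: 27.15
tool_pos: [0.5322, -0.4514, 0.0312]
tool_rot: [3.138, 0.002, 1.377]
contact_force: [-0.3, 0.3, 5.9]
opening: 0.0496
```

```bash
python3 - <<'E'
from h import *
s=avg(2); go([*slot(-101),.16],-11,s)
E
```

```text
std mm [0.01 0.01 0.02]
   w [ 0.002  0.001 -0.001]
   w [ 0.002 -0.003  1.999]
turn [ 0.0021  0.0012 -0.0009] shift [ 0.8275 -0.4483 -0.4322] dist mm 310.7 rows 7.0
now [ 0.5322 -0.4514  0.0312] rot [1.7981e+02 1.1000e-01 7.8920e+01] q [-0.81  0.83  1.21  0.    1.1  -0.62] F [-0.43  0.53  5.83] open 0.0499 t 27.2
```

Request:
{"fn": "arm_command", "kwargs": {
  "motion": [
    [[0,0,0,0,0,-0.1,-0.4],[0,0,0,0,0,-0.25,-0.4],[0,0,0,0,0,-0.4,-0.4],[0,0,0,0.1,-0.05,-0.43,-0.4],[0,0,0,0.22,-0.12,-0.43,-0.4],[0,0,0,0.36,-0.19,-0.43,-0.4],[0,0,0,0.5,-0.27,-0.43,-0.4],[0,0,0,0.64,-0.34,-0.43,-0.4]]
  ]
}}

```text
time: 28.05
tool_pos: [0.467, -0.2409, 0.1584]
tool_rot: [3.141, 0.0, 1.377]
contact_force: [0.4, 0.3, -1.5]
opening: 0.0495
```

```bash
python3 - <<'E'
from h import *
s=robot.observe(); go([*slot(-101),.16],-11,s)
E
```

```text
w [ 0.001  0.    -0.001]
   w [ 0.000e+00 -1.000e-03  1.999e+00]
turn [ 0.0006  0.0001 -0.0013] shift [ 0.1814 -0.1017 -0.0054] dist mm 62.4 rows 2.0
now [ 0.467  -0.2409  0.1584] rot [1.7995e+02 1.0000e-02 7.8890e+01] q [-0.62  0.41  1.63  0.    1.11 -0.43] F [ 0.41  0.34 -1.46] open 0.0495 t 28.05
```

Request:
{"fn": "arm_command", "kwargs": {
  "motion": [
    [[0,0,0,0.09,-0.05,0,-0.4],[0,0,0,0.183,-0.102,0,-0.4],[0,0,0,0.183,-0.102,0,-0.4],[0,0,0,0.183,-0.102,0,-0.4],[0,0,0,0.183,-0.102,0,-0.4]]
  ]
}}

```text
time: 28.55
tool_pos: [0.4492, -0.1838, 0.1586]
tool_rot: [3.14, 0.001, 1.377]
contact_force: [0.8, -0.6, -0.2]
opening: 0.0497
```

```bash
python3 - <<'E'
from h import *
s=avg(3); go([*slot(-100),.0318],-11,s)
c=cam('wrist'); save(c,'w15.png')
for k in (-41,8): print(k,slot(k),rim(c,*slot(k),r=.034,z0=.048,z1=.06))
E
```

```text
std mm [0.08 0.06 0.12]
   w [ 0.001  0.    -0.001]
   w [ 1.000e-03 -2.000e-03  1.999e+00]
turn [ 0.001   0.0005 -0.0014] shift [ 0.01   -0.0074  0.422 ] dist mm 126.6 rows 3.0
now [ 0.4491 -0.1839  0.1584] rot [1.7991e+02 4.0000e-02 7.8880e+01] q [-0.55  0.34  1.73 -0.    1.07 -0.35] F [ 0.52 -0.13 -0.47] open 0.0498 t 28.65
-41 [ 0.45897683 -0.12274671] (array([  0.4598,  -0.122 ,  55.145 ,  45.6678, -11.1354]), 1097)
8 [ 0.46832647 -0.07464698] (array([ 4.67700e-01, -7.35000e-02,  5.73182e+01,  5.50314e+01,
        7.88328e+01]), 1755)
```

View pics/w15.png

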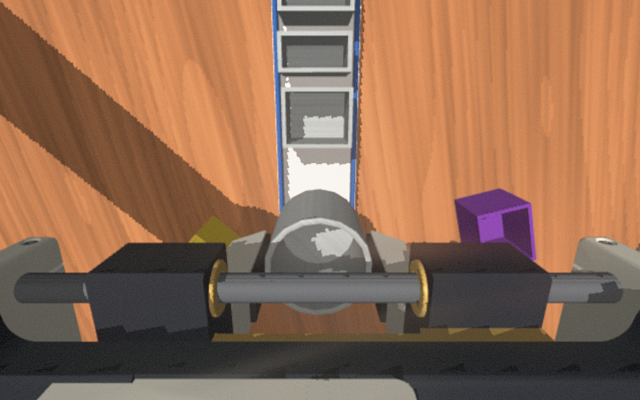

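Request:
{"fn": "arm_command", "kwargs": {
  "motion": [
    [[0,0,0,0.01,-0.007,0.12,-0.4],[0,0,0,0.01,-0.007,0.25,-0.4],[0,0,0,0.01,-0.007,0.36,-0.4],[0,0,0,0.01,-0.007,0.4,-0.4],[0,0,0,0.01,-0.007,0.422,-0.4],[0,0,0,0.01,-0.007,0.422,-0.4]]
  ]
}}

```text
time: 29.35
tool_pos: [0.4472, -0.18, 0.0312]
tool_rot: [-3.142, 0.0, 1.377]
contact_force: [-0.4, 0.8, -0.3]
opening: 0.0496
```

Request:
{"fn": "arm_command", "kwargs": {
  "motion": [
    [[0,0,0,0,0,0,0.0],[0,0,0,0,0,0,0.3],[0,0,0,0,0,0,0.35],[0,0,0,0,0,0,0.35],[0,0,0,0,0,-0.1,0.35],[0,0,0,0,0,-0.26,0.35],[0,0,0,0,0,-0.4,0.35],[0,0,0,0,0,-0.55,0.35]]
  ]
}}

```text
time: 30.15
tool_pos: [0.4468, -0.1793, 0.1985]
tool_rot: [3.141, 0.0, 1.377]
contact_force: [0.5, -0.6, -0.5]
opening: 0.0619
```

```bash
python3 - <<'E'
from h import *
s=avg(3); go([.36,.05,.22],-11,s)
c=cam('scene'); save(c,'s16.png')
E
```

```text
std mm [1.54 0.85 3.06]
   w [ 0.006  0.002 -0.001]
   w [ 0.003 -0.009  1.999]
turn [ 0.0055  0.002  -0.0008] shift [ 0.697  -0.438  -0.0645] dist mm 247.7 rows 5.0
now [ 0.4489 -0.1805  0.2024] rot [179.5    0.18  78.93] q [-0.54  0.28  1.68  0.    1.17 -0.35] F [ 1.   -0.67  2.03] open 0.0619 t 30.25
```

View pics/s16.png

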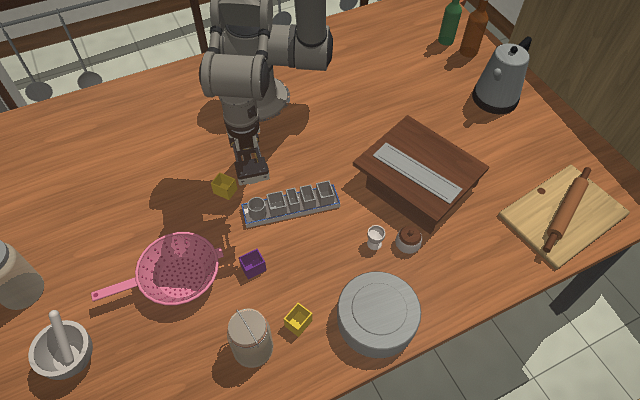

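All five tins stand in the tray; scene row pixels run (257,208) to (326,193). Next I re-measure the cover and shelf for the pull.

```bash
python3 - <<'E'
from h import *
for n in ('scene','side'):
    c=cam(n); w=cloud(c); h=cv2.cvtColor(c['image'],cv2.COLOR_RGB2HSV)
    m=((h[...,1]<50)&(w[...,2]>.085)&(w[...,2]<.1)&(np.hypot(w[...,0]-.57,w[...,1]-.268)<.16)).astype(np.uint8)
    v,u=np.nonzero(m); P=np.array([plane(c,a,b,.093)[:2] for a,b in zip(u,v)]); print(n,'cover',np.round(rect(P),4))
    m=((w[...,2]>.084)&(w[...,2]<.1)&(np.hypot(w[...,0]-.55,w[...,1]-.295)<.25)).astype(np.uint8)
    v,u=np.nonzero(m); P=np.array([plane(c,a,b,.09)[:2] for a,b in zip(u,v)]); print(n,'shelf',np.round(rect(P),4))
s=avg(2); go([.50,.06,.20],113.5,s)
E
```

```text
scene cover [  0.5719   0.2676 262.8482  67.8075  23.5307]
scene shelf [5.538000e-01 2.938000e-01 3.014428e+02 2.651290e+02 2.058280e+01]
side cover [  0.5049   0.2288 119.0915  85.2592  23.7082]
side shelf [5.449000e-01 2.903000e-01 3.021083e+02 2.644213e+02 2.087330e+01]
std mm [0.04 0.01 0.17]
   w [-0.000e+00 -1.000e-03 -1.384e+00]
   w [-0.001  0.     0.616]
turn [-9.000e-04  1.000e-04  6.158e-01] shift [ 0.8167  0.0219 -0.0146] dist mm 245.1 rows 7.0
now [ 0.4465 -0.1792  0.1955] rot [-1.7992e+02 -3.0000e-02  7.8920e+01] q [-0.54  0.29  1.69  0.    1.16 -0.35] F [-0.11  0.18 -0.33] open 0.0622 t 30.5
```

Request:
{"fn": "arm_command", "kwargs": {
  "motion": [
    [[0,0,0.09,0.13,0,-0.01,0],[0,0,0.18,0.28,0.01,-0.01,-0.5],[0,0,0.27,0.43,0.01,-0.01,-1],[0,0,0.36,0.58,0.02,-0.01,-1],[0,0,0.45,0.7,0.02,-0.01,-1],[0,0,0.54,0.8,0.02,-0.01,-1],[0,0,0.615,0.817,0.02,-0.01,-1],[0,0,0.615,0.817,0.02,-0.01,-1]]
  ]
}}

```text
time: 31.35
tool_pos: [0.4997, 0.061, 0.1983]
tool_rot: [-3.141, 0.002, 0.412]
contact_force: [-0.2, 0.0, 0.2]
opening: 0.0031
```

```bash
python3 - <<'E'
from h import *
s=avg(3); go([.568,.267,.14],-66.4,s)
c=cam('scene'); save(c,'s17.png')
E
```

```text
std mm [0.03 0.6  0.17]
   w [-0.     0.001  0.002]
   w [-0.002 -0.    -1.998]
turn [-0.      0.001   0.0017] shift [ 0.4863 -0.5391  0.1943] dist mm 225.5 rows 5.0
now [0.4997 0.0602 0.1985] rot [-1.800e+02  9.000e-02  2.376e+01] q [-0.03  0.33  1.63 -0.    1.19  1.12] F [ 0.13 -0.3   0.68] open 0.0004 t 31.45
```

Request:
{"fn": "arm_command", "kwargs": {
  "motion": [
    [[0,0,0,0.08,-0.09,0.02,-1],[0,0,0,0.18,-0.2,0.07,-1],[0,0,0,0.28,-0.31,0.12,-1],[0,0,0,0.38,-0.42,0.17,-1],[0,0.001,0.002,0.486,-0.539,0.194,-1],[0,0.001,0.002,0.486,-0.539,0.194,-1],[0,0.001,0.002,0.486,-0.539,0.194,-1]]
  ]
}}

```text
time: 32.25
tool_pos: [0.5691, 0.266, 0.1404]
tool_rot: [3.141, -0.0, 0.41]
contact_force: [-0.4, 0.2, 1.2]
opening: 0.0003
```

```bash
python3 - <<'E'
from h import *
s=avg(4); go([.568,.267,.096],-66.4,s)
c=cam('wrist'); save(c,'w18.png')
w=cloud(c); h=cv2.cvtColor(c['image'],cv2.COLOR_RGB2HSV)
P=w[(w[...,2]>.08)&(w[...,2]<.1)&(h[...,1]<50)]; print(len(P),np.median(P[:,2]), np.round(rect(P[:,:2]),4))
E
```

```text
std mm [0.12 0.54 0.54]
   w [ 0.001 -0.001 -0.002]
   w [-1.000e-03 -1.000e-03  1.998e+00]
turn [ 0.0007 -0.0009 -0.0022] shift [-0.0016 -0.0074  0.1507] dist mm 45.3 rows 1.0
now [0.5692 0.2652 0.1412] rot [ 1.7994e+02 -8.0000e-02  2.3410e+01] q [ 0.31  0.6   1.34 -0.    1.2   1.48] F [-0.05  0.25  0.3 ] open 0.0006 t 32.4
25642 0.09384191890213602 [  0.5864   0.2749 221.65    67.2735  23.4457]
```

View pics/w18.png

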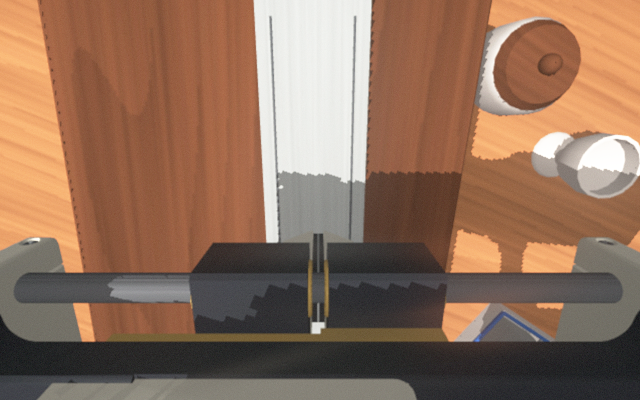

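Request:
{"fn": "arm_command", "kwargs": {
  "motion": [
    [[0,0,-0.001,-0.002,-0.006,0.06,-1],[0,0,-0.001,-0.002,-0.006,0.11,-1],[0,0,-0.001,-0.002,-0.006,0.14,-1],[0,0,-0.001,-0.002,-0.006,0.15,-1],[0,0,-0.001,-0.002,-0.006,0.15,-1]]
  ]
}}

```text
time: 33.0
tool_pos: [0.5682, 0.2673, 0.0965]
tool_rot: [3.141, -0.002, 0.409]
contact_force: [-0.3, 0.4, -0.3]
opening: 0.0003
```

Request:
{"fn": "arm_command", "kwargs": {
  "motion": [
    [[0,0,0,0,0,0.002,-1],[0,0,0,0,0,0.004,-1],[0,0,0,0,0,0.004,-1]]
  ]
}}

```text
time: 33.3
tool_pos: [0.5683, 0.2678, 0.0957]
tool_rot: [3.141, -0.003, 0.41]
contact_force: [0.0, -0.2, -0.0]
opening: 0.0004
```

Request:
{"fn": "arm_command", "kwargs": {
  "motion": [
    [[0,0,0,0,0,0.003,-1],[0,0,0,0,0,0.006,-1],[0,0,0,0,0,0.006,-1]]
  ]
}}

```text
time: 33.6
tool_pos: [0.5681, 0.2677, 0.0934]
tool_rot: [3.141, -0.002, 0.41]
contact_force: [-0.3, -0.1, 0.3]
opening: 0.0003
```

```bash
python3 -c "
from h import *
s=avg(3);print(s['tool_pos'],s['contact_force'])"
```

```text
std mm [0.01 0.03 0.01]
[0.56805625 0.2677051  0.09337031] [-0.20382252 -0.15051683  0.07633497]
```

Request:
{"fn": "arm_command", "kwargs": {
  "motion": [
    [[0,0,0,0,0,0.003,-1],[0,0,0,0,0,0.003,-1]]
  ]
}}

```text
time: 33.95
tool_pos: [0.5681, 0.2677, 0.0933]
tool_rot: [3.141, -0.003, 0.41]
contact_force: [-1.4, -0.2, 5.6]
opening: 0.0005
```

Request:
{"fn": "arm_command", "kwargs": {
  "motion": [
    [[0,0,0,0,0,0.003,-1],[0,0,0,0,0,0.003,-1]]
  ]
}}

```text
time: 34.15
tool_pos: [0.5682, 0.2678, 0.0933]
tool_rot: [3.141, -0.003, 0.41]
contact_force: [-3.5, -1.0, 10.2]
opening: 0.0
```

Contact is at about 10 N, so I draw the plate toward the front.

Request:
{"fn": "arm_command", "kwargs": {
  "motion": [
    [[0,0,0,-0.01,0,0,-1],[0,0,0,-0.025,0,0,-1],[0,0,0,-0.045,0,0,-1],[0,0,0,-0.07,0,0,-1],[0,0,0,-0.095,0,0,-1],[0,0,0,-0.12,0,0,-1],[0,0,0,-0.14,0,0,-1],[0,0,0,-0.14,0,0,-1]]
  ]
}}

```text
time: 34.95
tool_pos: [0.5304, 0.2512, 0.0932]
tool_rot: [3.14, -0.006, 0.41]
contact_force: [-0.6, -0.5, 8.4]
opening: 0.0007
```

```bash
cat > cov.py <<'E'
from h import *
s=avg(2);print(s['tool_pos'],s['contact_force'])
c=cam('scene'); w=cloud(c); h=cv2.cvtColor(c['image'],cv2.COLOR_RGB2HSV)
sx=np.array([np.cos(np.radians(20.7)),np.sin(np.radians(20.7))]); SC=np.array([.549,.2935])
m=((h[...,1]<50)&(w[...,2]>.085)&(w[...,2]<.1)&(np.hypot(w[...,0]-.53,w[...,1]-.26)<.2)); 
P=w[m]; q=(P[:,:2]-SC)@sx; print('front min shelf-x (scene)',np.percentile(q,[0.2,1]))
c=cam('side'); w=cloud(c); h=cv2.cvtColor(c['image'],cv2.COLOR_RGB2HSV)
m=((h[...,1]<50)&(w[...,2]>.085)&(w[...,2]<.1)&(np.hypot(w[...,0]-.53,w[...,1]-.26)<.2)); 
P=w[m]; q=(P[:,:2]-SC)@sx; print('side',np.percentile(q,[0.2,1]))
save(c,__import__('sys').argv[1])
E
python3 cov.py d19.png
```

```text
std mm [0.01 0.   0.  ]
[0.53045298 0.25118517 0.09324962] [-0.64153517 -0.6090165   8.77159369]
front min shelf-x (scene) [-0.16223778 -0.15843424]
side [-0.16406913 -0.1621491 ]
```

View pics/d19.png

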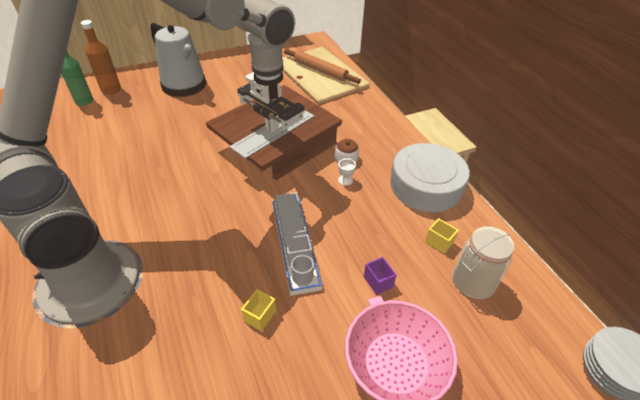

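The plate follows; its front is about 12 mm over the edge at (232,149). I draw another 43 mm.

Request:
{"fn": "arm_command", "kwargs": {
  "motion": [
    [[0,0,0,-0.01,0,0,-1],[0,0,0,-0.025,0,0,-1],[0,0,0,-0.045,0,0,-1],[0,0,0,-0.07,0,0,-1],[0,0,0,-0.095,0,0,-1],[0,0,0,-0.12,0,0,-1],[0,0,0,-0.144,0,0,-1],[0,0,0,-0.144,0,0,-1]]
  ]
}}

```text
time: 35.95
tool_pos: [0.491, 0.234, 0.0932]
tool_rot: [3.14, -0.007, 0.41]
contact_force: [-1.2, 0.1, 9.5]
opening: 0.0008
```

```bash
python3 cov.py d20.png
```

```text
std mm [0.01 0.01 0.  ]
[0.49100374 0.23401549 0.09323175] [-0.98604037 -0.31604486  9.97549293]
front min shelf-x (scene) [-0.20363001 -0.20164178]
side [-0.20599628 -0.20461291]
```

View pics/d20.png

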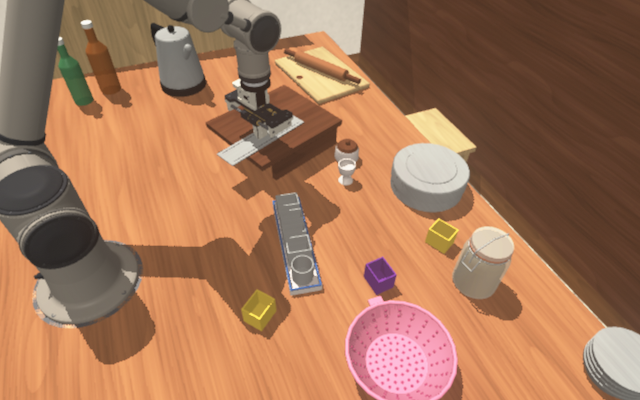

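About 52 mm now hangs free, with the front at (218,155), and the plate is flat. I lift off and move above the pinch point.

Request:
{"fn": "arm_command", "kwargs": {
  "motion": [
    [[0,0,0,0,0,-0.03,-1],[0,0,0,0,0,-0.1,-1],[0,0,0,0,0,-0.2,0],[0,0,0,-0.05,0,-0.25,1],[0,0,0,-0.15,0,-0.25,1],[0,0,0,-0.25,0,-0.25,1],[0,0,0,-0.35,0,-0.25,1],[0,0,0,-0.35,0,-0.25,1]]
  ]
}}

```text
time: 36.95
tool_pos: [0.3901, 0.1909, 0.1663]
tool_rot: [3.141, 0.001, 0.41]
contact_force: [0.5, -0.4, -0.4]
opening: 0.0437
```

```bash
python3 - <<'E'
from h import *
s=avg(4); go([.395,.1915,.0735],-66.5,s)
c=cam('wrist'); save(c,'w21.png')
w=cloud(c); h=cv2.cvtColor(c['image'],cv2.COLOR_RGB2HSV)
m=(w[...,2]>.085)&(w[...,2]<.1)&(h[...,1]<50); m[:, :150]=0; m[235:]=0
P=w[m]; print(len(P),np.median(P[:,2]), np.round(rect(P[:,:2]),4))
for n in ('scene','side'):
    c=cam(n); w=cloud(c); h=cv2.cvtColor(c['image'],cv2.COLOR_RGB2HSV)
    m=(h[...,1]<50)&(w[...,2]>.088)&(w[...,2]<.098)&(np.hypot(w[...,0]-.492,w[...,1]-.234)<.15); P=w[m]; print(n,len(P),np.round(rect(P[:,:2]),4))
    save(c,n+'21.png')
E
```

```text
std mm [1.69 0.52 0.22]
   w [ 0.001 -0.002 -0.   ]
   w [-2.e-03 -1.e-03  2.e+00]
turn [ 0.0005 -0.0016 -0.0003] shift [0.0059 0.0033 0.3106] dist mm 93.2 rows 2.0
now [0.3927 0.1917 0.1667] rot [ 1.7995e+02 -1.4000e-01  2.3470e+01] q [ 0.28  0.25  1.84 -0.    1.05  1.44] F [ 0.35 -0.13 -0.48] open 0.0559 t 37.1
22575 0.09383437846873888 [  0.4477   0.2141 159.325   67.1647  23.6417]
scene 1534 [4.94000e-01 2.35400e-01 2.64485e+02 7.35632e+01 2.28317e+01]
side 1448 [4.939000e-01 2.353000e-01 2.668736e+02 7.267880e+01 2.371290e+01]
```

View pics/w21.png

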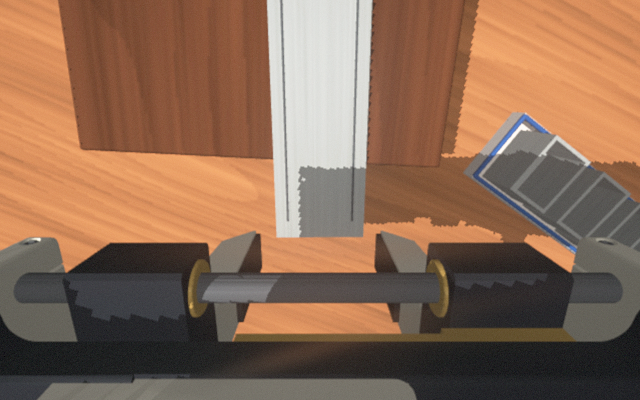

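View pics/scene21.png

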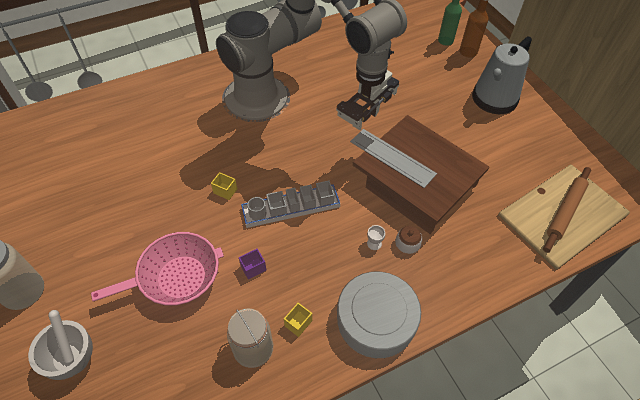

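The plate end is at cols 276–365, row 236, centred between the fingers. I open fully, descend, and straddle it.

Request:
{"fn": "arm_command", "kwargs": {
  "motion": [
    [[0,0,0,0.013,0.003,0,1],[0,0,0,0.013,0.003,0,1],[0,0,0,0.013,0.003,0.05,1],[0,0,0,0.013,0.003,0.1,1],[0,0,0,0.013,0.003,0.1,1],[0,0,0,0.013,0.003,0.1,1]]
  ]
}}

```text
time: 37.9
tool_pos: [0.3976, 0.1927, 0.1363]
tool_rot: [3.141, -0.002, 0.41]
contact_force: [0.6, -0.3, -0.1]
opening: 0.092
```

```bash
python3 - <<'E'
from h import *
s=avg(3); go([.397,.1925,.0735],-66.5,s)
E
```

```text
std mm [0.16 0.05 0.22]
   w [ 0.001 -0.002 -0.   ]
   w [-3.e-03 -1.e-03  2.e+00]
turn [ 0.0005 -0.0017 -0.0002] shift [-0.0033 -0.0005  0.2103] dist mm 63.1 rows 2.0
now [0.3978 0.1927 0.1366] rot [ 1.7995e+02 -1.5000e-01  2.3480e+01] q [ 0.28  0.29  1.87 -0.    0.97  1.44] F [-0.04 -0.23  0.03] open 0.0917 t 38.0
```

Request:
{"fn": "arm_command", "kwargs": {
  "motion": [
    [[0,-0.002,0,-0.003,0,0.07,1],[0,-0.002,0,-0.003,0,0.14,1],[0,-0.002,0,-0.003,0,0.19,1],[0,-0.002,0,-0.003,0,0.21,1],[0,-0.002,0,-0.003,0,0.21,0.7],[0,-0.002,0,-0.003,0,0.21,0.5],[0,-0.002,0,-0.003,0,0.21,0.3],[0,-0.002,0,-0.003,0,0.21,0.2]]
  ],
  "grip_force": 25
}}

```text
time: 38.85
tool_pos: [0.3973, 0.1924, 0.0739]
tool_rot: [3.141, -0.001, 0.41]
contact_force: [0.6, -0.5, 1.6]
opening: 0.0655
```

Request:
{"fn": "arm_command", "kwargs": {
  "motion": [
    [[0,0,0,0,0,0,0.2],[0,0,0,0,0,0,0.2],[0,0,0,0,0,0,0.2],[0,0,0,0,0,0,0.2]]
  ],
  "grip_force": 55
}}

```text
time: 39.25
tool_pos: [0.3972, 0.1924, 0.0735]
tool_rot: [3.141, -0.0, 0.41]
contact_force: [1.1, 0.1, 4.3]
opening: 0.0638
```

```bash
python3 - <<'E'
from h import *
s=avg(3); go([.397,.1925,.0735],-66.5,s)
c=cam('wrist'); save(c,'w22.png')
E
```

```text
std mm [0.01 0.01 0.03]
   w [ 0.001 -0.    -0.   ]
   w [-0.e+00 -1.e-03  2.e+00]
turn [ 0.0006 -0.0001 -0.0002] shift [-0.0005 -0.0006 -0.0001] dist mm 0.2 rows 1.0
now [0.3972 0.1924 0.0735] rot [ 1.7994e+02 -1.0000e-02  2.3480e+01] q [ 0.28  0.4   1.95 -0.    0.8   1.44] F [0.85 0.29 4.1 ] open 0.0642 t 39.35
```

View pics/w22.png

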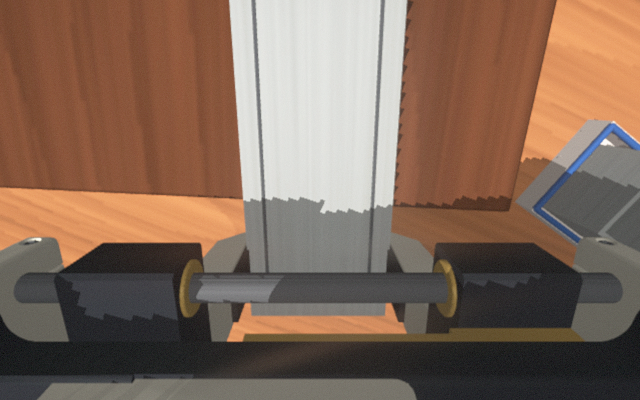

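The plate's end sits between the pads with the opening at 64 mm, so it is held. I lift slowly by 25 mm and look.

Request:
{"fn": "arm_command", "kwargs": {
  "motion": [
    [[0,0,0,0,0,-0.01,0.2],[0,0,0,0,0,-0.025,0.2],[0,0,0,0,0,-0.045,0.2],[0,0,0,0,0,-0.065,0.2],[0,0,0,0,0,-0.085,0.2],[0,0,0,0,0,-0.085,0.2]]
  ]
}}

```text
time: 40.05
tool_pos: [0.3972, 0.1925, 0.0996]
tool_rot: [3.141, -0.001, 0.41]
contact_force: [-0.2, -0.6, -1.4]
opening: 0.0641
```

```bash
cat > tilt.py <<'E'
from h import *
import sys
s=avg(3); print(s['tool_pos'].round(4),np.degrees(s['tool_rot']).round(2),s['contact_force'].round(2),s['torque'].round(3),round(s['opening'],4),round(s['time'],2))
c=cam('wrist'); save(c,sys.argv[1]+'w.png')
w=cloud(c); h=cv2.cvtColor(c['image'],cv2.COLOR_RGB2HSV)
m=(h[...,1]<40)&(h[...,2]>60); m[240:]=0; m[:,:240]=0; m[:,400:]=0
P=w[m]; z=float(s['tool_pos'][2])+.02
P=P[abs(P[:,2]-z)<.06]
A=np.c_[P[:,:2],np.ones(len(P))]
k=np.ones(len(P),bool)
for i in range(5):
    a=np.linalg.lstsq(A[k],P[k,2],rcond=None)[0]; e=abs(P[:,2]-A@a); k=e<.004
ax=np.radians(np.degrees(s['tool_rot'][2])); d=np.array([np.cos(ax),np.sin(ax)])
print('n',k.sum(),'pitch along plate deg',np.degrees(np.arctan(a[:2]@d)),'roll',np.degrees(np.arctan(a[:2]@[-d[1],d[0]])),'z at tcp',a[:2]@s['tool_pos'][:2]+a[2])
print(np.round(rect(P[k][:,:2]),4))
c=cam('side'); save(c,sys.argv[1]+'d.png')
E
python3 tilt.py t1
```

```text
std mm [0.19 0.06 0.3 ]
[0.397  0.1924 0.0992] [179.95  -0.    23.48] [ 0.16 -0.08 -1.22] [-0.128  0.273 -0.052] 0.0638 40.15
n 36820 pitch along plate deg -2.723404343570769 roll 0.07398121146814779 z at tcp 0.11862115069323909
[ 0.4548  0.218  99.9937 66.3652 23.3686]
```

View pics/t1d.png

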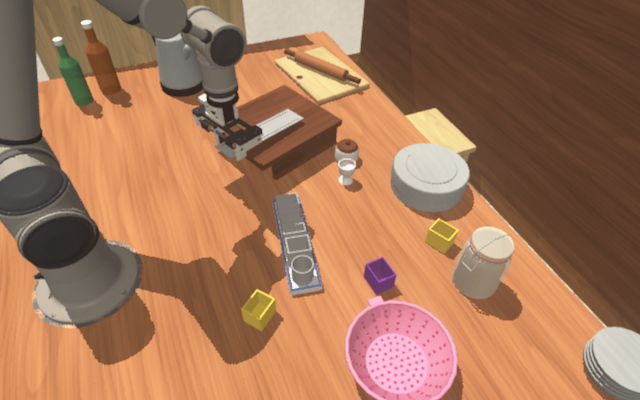

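Held cleanly: the whole weight is carried and the pitch is only -2.7 degrees. I lift higher.

Request:
{"fn": "arm_command", "kwargs": {
  "motion": [
    [[0,0,0,0,0,-0.02,0.2],[0,0,0,0,0,-0.06,0.2],[0,0,0,0,0,-0.11,0.2],[0,0,0,0,0,-0.16,0.2],[0,0,0,0,0,-0.2,0.2],[0,0,0,0,0,-0.22,0.2],[0,0,0,0,0,-0.22,0.2]]
  ],
  "grip_force": 60
}}

```text
time: 41.0
tool_pos: [0.3972, 0.1925, 0.1654]
tool_rot: [3.141, -0.001, 0.41]
contact_force: [-0.2, 0.2, -2.4]
opening: 0.0637
```

```bash
python3 tilt.py t2; python3 - <<'E'
from h import *
print(slot(-105.4)); go([*slot(-105.4),.165],-11,robot.observe())
E
```

```text
std mm [0.3  0.08 0.45]
[0.3969 0.1924 0.1648] [1.7995e+02 3.0000e-02 2.3480e+01] [-0.42  0.06 -1.38] [-0.142  0.301 -0.022] 0.0638 41.1
n 36824 pitch along plate deg -2.812639675751527 roll 0.07777946934473112 z at tcp 0.1841189521315585
[  0.4546   0.2179 100.0552  66.4937  23.4216]
[ 0.44668873 -0.18596351]
   w [-0.     0.002 -0.617]
   w [0.002 0.    1.383]
turn [-3.000e-04  1.600e-03 -6.169e-01] shift [-0.3486  1.2231 -0.0015] dist mm 381.5 rows 8.0
now [0.3964 0.1923 0.1641] rot [1.7996e+02 1.3000e-01 2.3480e+01] q [ 0.28  0.26  1.84 -0.    1.05  1.44] F [-0.04  0.65 -0.53] open 0.0638 t 41.25
```

Request:
{"fn": "arm_command", "kwargs": {
  "motion": [
    [[0,0,-0.02,-0.01,0.03,0,0.2],[0,0,-0.05,-0.03,0.09,0,0.2],[0,0,-0.09,-0.05,0.17,0,0.2],[0,0,-0.13,-0.075,0.26,0,0.2],[0,0,-0.175,-0.1,0.35,0,0.2],[0,0,-0.22,-0.125,0.44,0,0.2],[0,0,-0.26,-0.145,0.51,0,0.2],[0,0,-0.28,-0.155,0.55,0,0.2]]
  ]
}}

```text
time: 42.05
tool_pos: [0.4199, 0.0209, 0.1645]
tool_rot: [-3.142, 0.002, 0.85]
contact_force: [1.0, 1.1, -0.6]
opening: 0.064
```

```bash
python3 tilt.py t3; python3 - <<'E'
from h import *
go([*slot(-105.4),.165],-11,robot.observe())
E
```

```text
std mm [0.18 0.49 0.02]
[0.4201 0.0208 0.1645] [1.7998e+02 1.1000e-01 4.8680e+01] [ 0.93  0.4  -0.91] [-0.207  0.242  0.037] 0.0637 42.15
n 36845 pitch along plate deg -2.716887271314203 roll 0.15226810714795722 z at tcp 0.18452820443572876
[4.618000e-01 7.020000e-02 1.001073e+02 6.623610e+01 4.847560e+01]
   w [-0.     0.001 -0.337]
   w [1.000e-03 1.000e-03 1.663e+00]
turn [-0.0005  0.0008 -0.3374] shift [-0.4632  0.528  -0.0009] dist mm 210.7 rows 5.0
now [0.4196 0.023  0.1646] rot [-1.7998e+02  8.0000e-02  4.8630e+01] q [-0.13  0.22  1.89 -0.    1.04  0.6 ] F [ 0.19  0.36 -1.84] open 0.0638 t 42.3
```

Request:
{"fn": "arm_command", "kwargs": {
  "motion": [
    [[0,0,-0.02,-0.03,0.03,0,0.2],[0,0,-0.06,-0.08,0.09,0,0.2],[0,0,-0.11,-0.15,0.17,0,0.2],[0,0,-0.17,-0.23,0.26,0,0.2],[0,0,-0.23,-0.32,0.36,0,0.2],[0,0,-0.29,-0.4,0.45,0,0.2],[0,0,-0.33,-0.45,0.51,0,0.2],[0,0.001,-0.337,-0.463,0.528,0,0.2]]
  ]
}}

```text
time: 43.1
tool_pos: [0.4477, -0.1878, 0.1649]
tool_rot: [3.141, 0.0, 1.379]
contact_force: [0.1, 0.3, -1.5]
opening: 0.0635
```

Request:
{"fn": "arm_command", "kwargs": {
  "motion": [
    [[0,0,0,0,0,0,0.2],[0,0,0,0,0,0,0.2],[0,0,0,0,0,0,0.2]]
  ]
}}

```text
time: 43.4
tool_pos: [0.447, -0.185, 0.1651]
tool_rot: [-3.141, -0.001, 1.38]
contact_force: [0.9, 0.3, -0.9]
opening: 0.0637
```

```bash
python3 tilt.py t4; python3 - <<'E'
from h import *
go([*slot(-105.4),.0375],-11,robot.observe())
c=cam('scene'); save(c,'t4s.png')
E
```

```text
std mm [0.05 0.14 0.06]
[ 0.4471 -0.1851  0.1652] [-1.7999e+02 -3.0000e-02  7.9060e+01] [ 0.32  0.52 -1.13] [-0.309  0.114  0.023] 0.064 43.5
n 36870 pitch along plate deg -2.5866803950371144 roll 0.12132427996031725 z at tcp 0.1851281830145595
[ 0.4592 -0.1227 99.9324 66.359  78.9746]
   w [ 0. -0.  0.]
   w [ 0.  0. -2.]
turn [ 0.0001 -0.0002  0.0004] shift [-0.0007 -0.0017  0.4257] dist mm 127.7 rows 3.0
now [ 0.4472 -0.1859  0.1652] rot [ 1.7999e+02 -2.0000e-02  7.9040e+01] q [-0.55  0.33  1.73  0.    1.08 -0.36] F [ 0.4  -0.71 -1.21] open 0.0641 t 43.65
```

View pics/t4w.png

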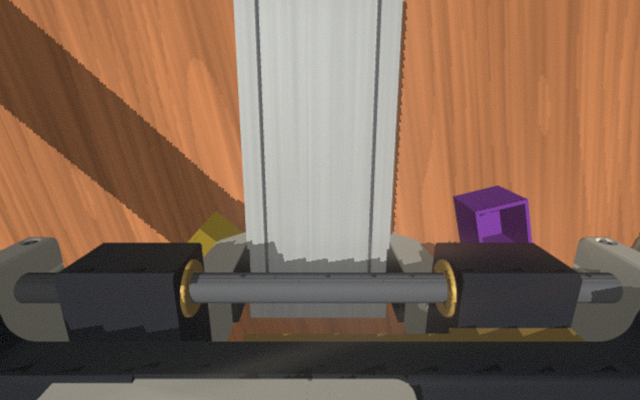

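View pics/t4d.png

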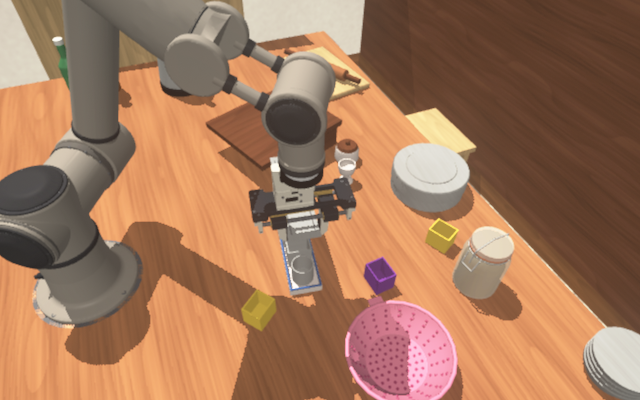

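View pics/t4s.png

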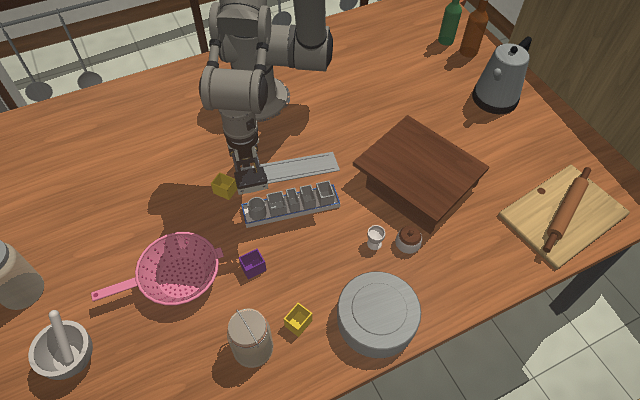

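```bash
python3 - <<'E'
from h import *
c=cam('scene'); w=cloud(c); h=cv2.cvtColor(c['image'],cv2.COLOR_RGB2HSV)
t=np.radians(79); u=np.array([np.cos(t),np.sin(t)]); n=np.array([np.sin(t),-np.cos(t)])
m=(h[...,1]<50)&(w[...,2]>.16)&(w[...,2]<.2)&(w[...,0]>.4)&(w[...,0]<.55)&(w[...,1]>-.15)&(w[...,1]<.1)
P=w[m]; s=(P[:,:2]-TC)@u; x=(P[:,:2]-TC)@n
print(len(P),'far end s',np.percentile(s,[99,99.8])*1000,'x',np.percentile(x,[1,99])*1000,'z',P[:,2].min(),P[:,2].max())
E
```

```text
1422 far end s [129.40986213 131.12639981] x [-32.39229109  33.65052127] z 0.16805897544415083 0.1876976661350358
```

The far end is at s=131 mm against an ideal 132, and the lateral offset is under 1 mm. I level the plate by 2.6 degrees and lower it.

Request:
{"fn": "arm_command", "kwargs": {
  "motion": [
    [[0,0.01,0,0.001,0,0.04,0.2],[0,0.02,0,0.002,0,0.12,0.2],[0,0.029,0,0.003,0,0.2,0.2],[0,0.029,0,0.003,0,0.28,0.2],[0,0.029,0,0.003,0,0.34,0.2],[0,0.029,0,0.003,0,0.38,0.2],[0,0.029,0,0.003,0,0.4,0.2],[0,0.029,0,0.003,0,0.4,0.2]]
  ]
}}

```text
time: 44.55
tool_pos: [0.4471, -0.1854, 0.0444]
tool_rot: [-3.141, -0.046, 1.379]
contact_force: [0.2, 0.0, -1.6]
opening: 0.064
```

```bash
python3 tilt.py t5
```

```text
std mm [0.28 0.15 0.46]
[ 0.4474 -0.1856  0.045 ] [180.    -2.64  79.  ] [ 0.18  0.11 -1.21] [-0.266  0.094  0.008] 0.0637 44.65
n 36819 pitch along plate deg -0.0025807606613359752 roll 0.04773734218307876 z at tcp 0.06566785059412236
[  0.4597  -0.1237 100.3253  66.1865  78.7566]
```

View pics/t5w.png

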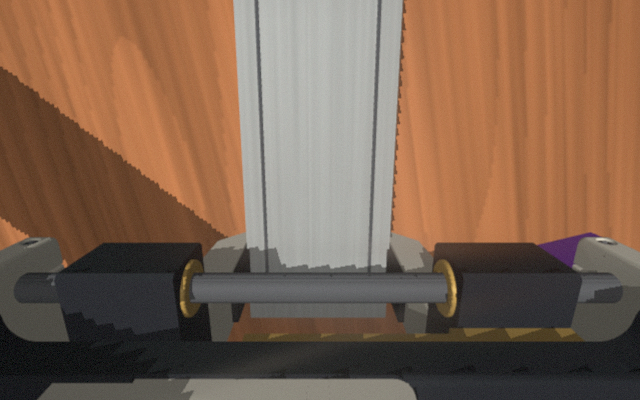

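Request:
{"fn": "arm_command", "kwargs": {
  "motion": [
    [[0,0,0,0,0,0.008,0.2],[0,0,0,0,0,0.016,0.2],[0,0,0,0,0,0.02,0.2],[0,0,0,0,0,0.022,0.2],[0,0,0,0,0,0.022,0.2]]
  ]
}}

```text
time: 45.3
tool_pos: [0.4473, -0.1851, 0.0384]
tool_rot: [-3.141, -0.046, 1.379]
contact_force: [-0.6, -0.1, -1.2]
opening: 0.0638
```

Request:
{"fn": "arm_command", "kwargs": {
  "motion": [
    [[0,0,0,0,0,0.003,0.2],[0,0,0,0,0,0.003,0.2],[0,0,0,0,0,0.003,0.2]]
  ]
}}

```text
time: 45.6
tool_pos: [0.4475, -0.1852, 0.0379]
tool_rot: [3.141, -0.046, 1.379]
contact_force: [-0.7, -0.2, 4.3]
opening: 0.0639
```

Request:
{"fn": "arm_command", "kwargs": {
  "motion": [
    [[0,0,0,0,0,0.003,0.2],[0,0,0,0,0,0.003,0.2],[0,0,0,0,0,0.003,0.2]]
  ]
}}

```text
time: 45.9
tool_pos: [0.4476, -0.1852, 0.0378]
tool_rot: [3.141, -0.045, 1.379]
contact_force: [-2.5, 1.6, 12.9]
opening: 0.0636
```

```bash
python3 tilt.py t6
```

```text
std mm [0.01 0.   0.01]
[ 0.4476 -0.1852  0.0378] [179.95  -2.6   79.02] [-3.33  1.11 12.21] [0.061 0.657 0.023] 0.0636 46.0
n 36851 pitch along plate deg 0.09992978910807623 roll 0.09205245888425548 z at tcp 0.057799878602818267
[ 0.4594 -0.1232 99.9724 66.2298 78.8987]
```

The plate rests level on the tins. I relieve the press a little, open, and retreat straight up.

Request:
{"fn": "arm_command", "kwargs": {
  "motion": [
    [[0,0,0,0,0,-0.004,0.2],[0,0,0,0,0,-0.004,0.45],[0,0,0,0,0,-0.004,0.6],[0,0,0,0,0,-0.004,0.8],[0,0,0,0,0,-0.004,0.9],[0,0,0,0,0,-0.004,0.9],[0,0,0,0,0,-0.004,0.9],[0,0,0,0,0,-0.004,0.9]]
  ]
}}

```text
time: 46.95
tool_pos: [0.4474, -0.1851, 0.0379]
tool_rot: [3.142, -0.046, 1.379]
contact_force: [-0.1, -0.3, -0.8]
opening: 0.0875
```

Request:
{"fn": "arm_command", "kwargs": {
  "motion": [
    [[0,0,0,0,0,-0.04,0.9],[0,0,0,0,0,-0.1,0.9],[0,0,0,0,0,-0.2,0.9],[0,0,0,0,0,-0.3,0.9],[0,0,0,0,0,-0.4,0.9],[0,0,0,0,0,-0.5,0.9],[0,0,0,0,0,-0.5,0.9]]
  ]
}}

```text
time: 47.65
tool_pos: [0.4479, -0.1933, 0.1925]
tool_rot: [3.133, -0.042, 1.379]
contact_force: [-0.1, -0.5, -0.7]
opening: 0.0872
```

```bash
python3 - <<'E'
from h import *
t=np.radians(79); u=np.array([np.cos(t),np.sin(t)]); n=np.array([np.sin(t),-np.cos(t)])
for nm in ('scene','side'):
    c=cam(nm); save(c,'f_'+nm+'.png'); w=cloud(c); h=cv2.cvtColor(c['image'],cv2.COLOR_RGB2HSV)
    m=(h[...,1]<60)&(w[...,2]>.05)&(w[...,2]<.064)&(np.hypot(w[...,0]-TC[0],w[...,1]-TC[1])<.16)
    P=w[m]; r=rect(P[:,:2]); d=np.array(r[:2])-TC; A=np.c_[P[:,:2],np.ones(len(P))]; a=np.linalg.lstsq(A,P[:,2],rcond=None)[0]
    print(nm,np.round(r,4),'x,y in tray mm',1000*d@n,1000*d@u,'tilt deg',np.degrees(np.hypot(*a[:2])),'z top',np.median(P[:,2]))
    for q,p in {'egg':(.681,.075),'salt':(.737,.148)}.items():
        m=(w[...,2]>.035)&(w[...,2]<.075)&(np.hypot(w[...,0]-p[0],w[...,1]-p[1])<.055); print(q,np.round(np.median(w[m],0),3))
print(robot.observe()['opening'],robot.observe()['time'])
E
```

```text
scene [ 4.689000e-01 -8.290000e-02  2.638573e+02  7.378020e+01  7.957540e+01] x,y in tray mm 2.125585117546568 -0.01549556223242804 tilt deg 0.29193301809160954 z top 0.056760622618056145
egg [0.677 0.079 0.049]
salt [0.73  0.152 0.052]
side [ 4.579000e-01 -1.168000e-01  1.980889e+02  6.616260e+01  7.902380e+01] x,y in tray mm -2.2322277753681927 -35.35500299210317 tilt deg 0.055764711139908406 z top 0.05597066002563439
egg [0.682 0.084 0.05 ]
salt [0.713 0.148 0.051]
0.08721021645517216 47.75
```

View pics/f_scene.png

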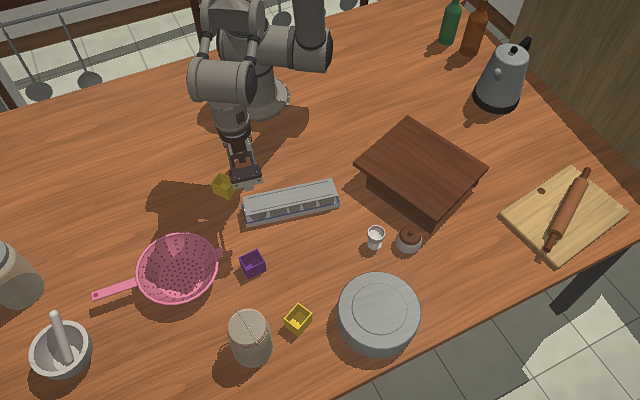

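View pics/f_side.png

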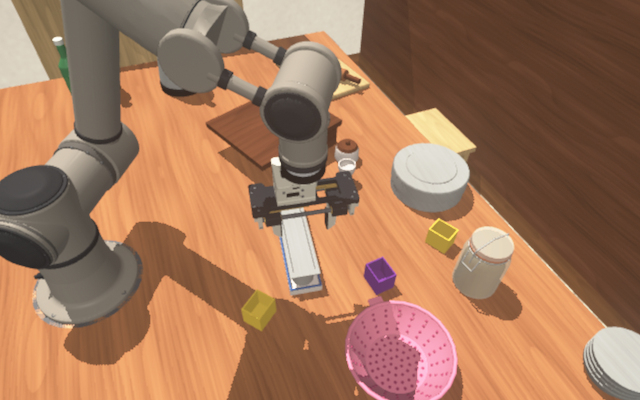

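The cover lies flat and centred on the tins (scene (290,201)). The egg cup at (375,237) and the salt pot at (409,240) have not moved, and the gripper is well clear. The side view's -35 mm lengthwise reading only comes from the gripper hiding the far part.

```bash
python3 -c "
from cell import robot
print(robot.hand_in()); s=robot.observe(); print(s['time'],s['contact_force'])"
```

```text
the job is handed in; nothing more can be done
None
the job is handed in; nothing more can be done
```

The job is handed in at about 48 s. The cover lies flat over five tins, all upright in one row in the tray. The hand-in gave no verdict.

- **Tins:** I found four of the rectangular tins (28, 34, 40 and 46 mm; no 52 mm one) and put them in the tray with the round tin from the sieve.
- **Cover:** I drew it out with a fingertip until about 52 mm hung free. Then I gripped it by its side edges at the overhang, carried it level and laid it on the tins. It did not fall.
- **Last checks:** In the scene view the cover is about 2 mm off the tray's centre line and 0 mm lengthwise. It is within 1° of the tray's long axis, tilted 0.3° or less, with its top at about 57 mm. The egg cup and salt pot look unmoved, and the gripper was clear and open.
- **Disagreements:** The side view read the cover 35 mm off lengthwise, because the gripper hid its far end from that camera. Its sideways reading was 2 mm the other way. I could not see the tins again once the cover was on.

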